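Pack the screwdriver and tape measure and close up the tool case

TASK

The lamp is built, so pack up: lay the screwdriver and the tape measure back in their moulded beds in the open tool case, the screwdriver with its blade in the narrow slot and the tape with its hook in the notch. Then lower the lid gently until it is fully shut, and after that press both front latches right down flat against the case. Leave everything else on the table where it is.

Things in the scene. Friction and masses are not known exactly. Their poses are not given: they have to be found in the camera images.
- case: Flat moulded tool case, dark shell, grey inside, fixed: 190 deep (x) x 340 wide (y), base 45 high, walls 4. Origin: centre of its underside. -x is its front (towards the robot), +y its left. Inner floor at z 8, with grey ribs on it, tops at z 18 (27 round the blade). Pliers and bits are home at x > 12, y < 10. Fixed carrying handle in mid front: y -56..56, out to x -128, z 22..34.
- bed_butt (a point): Screwdriver bed, handle end (case x -50, y -105, z 21): driver_butt belongs here. The bed runs along the case's y, 210 between end stops. Handle space 34 wide, between rib pairs at y -104..-90 and -18..-6 only; between them fingers fit beside the handle (27 mm to the front wall's inside).
- bed_tip (a point): Screwdriver bed, blade end (case x -50, y 95, z 21): driver_tip belongs here, so the blade points to the case's left (+y). Blade slot 16 wide at y 58..72.
- bay (a point): Centre of the tape bay on the inner floor (case x 20, y 90, z 8), where the tape's origin belongs. The bay is 68 (x) x 62 (y); on its left and right sides ribs stand at the corners only: the middle 40 is open and 45 is free on either side for fingers.
- bay_notch (a point): Point in the notch (y 97..127) of the bay's front rib, at case x -16, y 110, z 23, where tape_hook belongs: the hook end faces the front of the case.
- screwdriver: Screwdriver lying flat, 200 long, about 90 g. Black six-sided handle 100 long, 26 across flats; steel shaft 6.4 thick. Origin: on the table under the handle, 60 from the handle's end, near the centre of mass; +x points along the shaft to the tip; its axis is 13 above the origin. Can be gripped across y at the origin.
- driver_butt (a point): End of the screwdriver's handle, on its axis (x = -60 in the screwdriver's frame).
- driver_tip (a point): Tip of the blade, on its axis (x = 140 in the screwdriver's frame).
- tape: Small tape measure lying on its side: rounded metal block with black rubber sides, 60 (x) x 54 (y) x 30 high, about 160 g. Origin: centre of its underside; +x points to the end with the blade's mouth and steel hook. Can be gripped across y.
- tape_hook (a point): Outer face of the tape's steel hook, which stands 6 out of the +x end near its right edge (x 36, y -20, z 15 in the tape's frame).
- lid (a joint): Angle of the lid: 0 shut, 1.5 to 1.72 (standing open) at the start, stop at 1.8. A stiff friction hinge (0.55 N m): the 350 g lid stays where it is left; a few newtons near its front edge push it over and down. 190 x 340 x 25 deep, hollow side to the case; its outer face lies 25 outside the plane through the hinge line (on top when shut).
- lid_hinge (a point): Middle of the lid's hinge line, which runs along the case's y at case x 95, z 45 (far side).
- lid_front (a point): Middle of the lid's outer face at its front edge, 190 from the hinge: the top of the open lid; shut, it is at case x -95, z 70.
- latch_left (a joint): Angle of the left (+y) latch, hinged to the lid's front edge: 0 flat down against the case's front, 1.57 straight out; 1.2 to 1.9 at the start, stop at 2.2. Stays where left (friction 0.04 N m). Grey plate 42 wide, 38 long, 5 thick. Lid shut: its hinge line is at case x -102, z 58, its middle at y 105. It shuts by pressing down from above, then in against the case.
- latch_left_end (a point): Free end of the left latch, middle of its width.
- latch_right (a joint): Angle of the right (-y) latch, like the left one; its middle is at case y -105.
- latch_right_end (a point): Free end of the right latch, middle of its width.
- bulb_carton: Bystander: upright light-bulb carton, 62 x 62 x 112 high; origin at the centre of its underside. Leave it.
- candle: Bystander: candle jar with metal lid, 76 across, 85 high; origin under its centre. Leave it.
- mug: Bystander: white mug, 82 across, 95 high; origin under its centre. Leave it.
- hex_key: Bystander: L-shaped hex key lying flat, 75 x 26, 6 thick; it came with the lamp. Leave it.
- finial: Bystander: small brass finial (cap nut of the lamp), 22 across, 29 high. Leave it.
- hammer: Bystander: hammer lying flat at the far right. Leave it.
There are look-alikes about, which are no part of the job. There is more than one size of the tape; the job needs the middle-sized.

How it is judged:
By the outcome, as a careful person would: the job done as asked, in the order asked, and still so for the second after the job is handed in, with the robot touching nothing.
It also fails if it takes over 72 s, if anything falls off the work surface, if the arm or the gripper's body presses on something with over 40 N, if the wrist force passes 120 N, or if a joint passes its speed limit or range.

ROBOT

A 6-joint arm with a two-finger parallel gripper is mounted at the origin on the work surface. World frame = base frame: x ahead of the robot, y to its left, z up, the work surface at z = 0. Lengths are in m, angles in degrees, forces in N, time in s.
With the tool pointing down it reaches from about 0.35 to 0.875 m from the base axis. Payload 4.2 kg.
Tool frame: the origin (TCP) lies on the centre line of the jaws, within the pads' length; the fingertips stand 17 mm ahead of it and the grasp point (between the pads) lies 2 mm behind it; z points along the fingers, y is the direction in which the jaws open and shut (so a half turn about z gives the same grasp; the last joint's range is limited). The gripper opens to 87 mm and grips with 3 to 60 N. Pads are 19 mm wide; open, the fingers measure 117 mm over their backs; the gripper's body (75 mm by 190 mm) begins 51 mm behind the grasp point.
Start: joints at [90.275, 22.042, 0.453, 0, -68.411, -14.817], TCP at [0.157, 0.605, 0.24] pointing down, gripper open.
Joint ranges: [-179.83, 179.83], [-69.29, 118.12], [-61.27, 80.66], [-181.25, 117.63], [-171.15, -9.14], [-177.46, 177.46]. Speed limits (degrees/s): [159.86, 159.86, 180, 180, 180, 180].

INTERFACE

Orientations are given as a 3x3 rotation matrix whose columns are the frame's x, y, z axes.
In Python, from station import * gives the robot as it stands.
- The arm moves only by the tool play_rows, never from a script. Its argument "targets" is a list that holds one entry, the list of rows, each a list of 5 numbers: the closure, from 0 (fully open) to 1 (shut), then the shift along the world's x, y, z in m, then the turn about the world's z in rad. In form: [[[gripper, x, y, z, twist], ...]]. A call has 1 to 5 rows; each row is the pose to reach, as a shift and turn from the pose commanded when the call began; what a row does not reach only later rows make up. A row lasts 1/12 s, in which the tool goes at most 41.7 mm and 7.16 degrees, less where a joint would pass 70% of its speed; a pose out of reach is approached as far as the arm can. A call with a gripper value outside its range is refused whole. The fingers move at their own pace and stop on an object; the grip force is fixed at half the most. Time passes only in rows, so rows that repeat a pose let the fingers close. It gives the time, the measured TCP pose, the force and the opening at its end, in the units of the state.
- sense(): the state, without advancing time (a new reading comes with each control period).
- capture(name): name is "side" or "top"; returns the picture (480x640x3 uint8, blue, green, red); there is no depth.
- get_calibration(name): a dict with "camera_matrix" (3x3 intrinsics, pixels), "D" ([k1, k2, p1, p2, k3] as OpenCV has them; the pictures are not rectified), "T" (4x4, takes a point from camera to world coordinates). Camera axes: x right, y up, looking along -z (the intrinsics and any distortion apply to the point x, -y, -z); pixel columns grow to the right and rows downward; lengths in m; the calibration is good to about 2 mm. A picture is of the moment at which its call begins. get_calibration takes no time and is no camera call.
- finish_job(): hands the job in, once; it reports no verdict.
The state is a dict: "time_s": time; "joints": joint angles; "joint_velocities": joint speeds; "effort": joint torques, N m; "tcp_pos": TCP position; "ee_rot": TCP orientation; "wrist_force": force on the tool from outside, world axes, zero at the start; "moment": the same for the moment, N m; "gripper_width": opening from 0.0 (shut) to 1.0 (fully open).
Only numpy, scipy, OpenCV 4.12 (cv2) and the standard library are available. Lean on these libraries where they do the work, as an engineer would, in place of code of your own. Each camera call takes 0.05 s, during which the arm holds its last target. There are 200 camera calls.

## Working session

There is one attempt and no reset: what is moved stays moved. The work goes in short steps, Python scripts to look and compute and a tool call to move; the robot and the scene stay as the last step left them, time stands still between calls to the robot, and variables do not carry over. Pictures are saved under pics/ and viewed, on a budget of 10 in all, crops included, one or two more only if the job needs it, and the job is handed in when it is done.

Besides the shell and the picture viewer there is one more tool, called as name(argument=value, ...), one argument or row to a line, values as JSON. play_rows: Moves the arm, as the interface text tells. Its arguments: {"type":"object","properties":{"targets":{"type":"array","items":{"type":"array","items":{"type":"array","items":{"type":"number"}}}}},"required":["targets"]}

```bash
ls; mkdir -p pics
python3 - <<'E'
from station import *
import cv2
for n in("top","side"):
    cv2.imwrite(f"pics/{n}0.png",capture(n)); c=get_calibration(n); print(n,c)
s=sense();print(s)
E
```

```text
pics
top {'camera_matrix': array([[558.17651702,   0.        , 310.9612619 ],
       [  0.        , 558.17651702, 238.02342661],
       [  0.        ,   0.        ,   1.        ]]), 'D': array([0.04222584, 0.        , 0.        , 0.        , 0.        ]), 'T': array([[ 0.02934247,  0.98613725, -0.1633167 ,  0.30820386],
       [-0.99955885,  0.02819658, -0.00933049, -0.04306444],
       [-0.00459617,  0.16351843,  0.98652957,  1.42084847],
       [ 0.        ,  0.        ,  0.        ,  1.        ]])}
side {'camera_matrix': array([[576.07588348,   0.        , 314.67028324],
       [  0.        , 576.07588348, 233.92409895],
       [  0.        ,   0.        ,   1.        ]]), 'D': array([-0.00860511,  0.        ,  0.        ,  0.        ,  0.        ]), 'T': array([[ 0.85973603,  0.28309285, -0.42510281, -0.15457481],
       [-0.51065297,  0.46121158, -0.7256152 , -1.23479364],
       [-0.00935414,  0.84091754,  0.54108242,  0.93249734],
       [ 0.        ,  0.        ,  0.        ,  1.        ]])}
{'time_s': 0.1, 'joints': array([ 9.02748968e+01,  2.20855181e+01,  3.86793383e-01, -2.59800394e-02,
       -6.84123878e+01, -1.48171965e+01]), 'joint_velocities': array([-0.04936436, -0.01296787,  0.21672795,  0.09425124,  0.05485939,
        0.05412583]), 'effort': array([-4.70435079e-04, -3.91688526e+01,  1.87933499e+01,  4.23187315e+00,
        1.34345650e-02, -6.65299717e-05]), 'tcp_pos': array([0.15677955, 0.60447941, 0.23857051]), 'ee_rot': array([[ 9.67920541e-01, -2.51256158e-01, -4.12322315e-04],
       [-2.51256480e-01, -9.67918598e-01, -1.94124373e-03],
       [ 8.86550025e-05,  1.98256833e-03, -9.99998031e-01]]), 'wrist_force': array([ 0.0746077 , -0.94234699, -0.4431415 ]), 'moment': array([-0.03022759,  0.00215612,  0.0219862 ]), 'gripper_width': 0.9979410908463892}
```

View pics/top0.png

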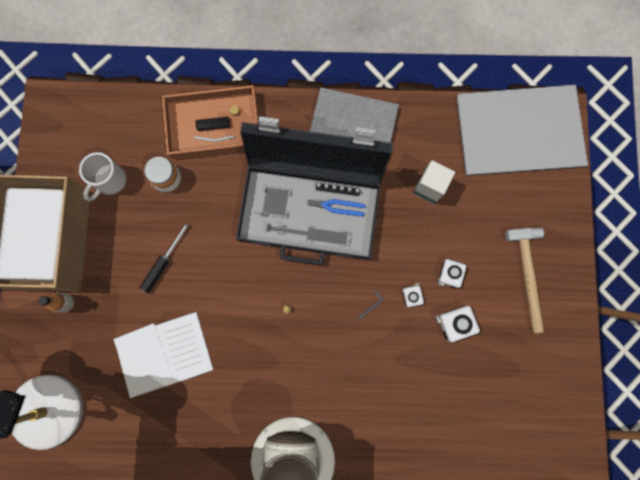

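View pics/side0.png

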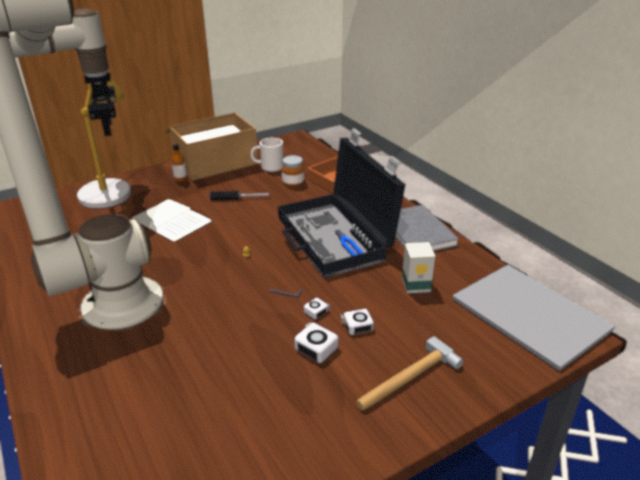

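The top view shows the screwdriver at (163,260), with its handle end lower left. The look-alikes for the tape are three white blocks: small (414,295), middle (453,273) and large (459,324). The middle one is my choice. The tray item at (213,124) is not a screwdriver on the table. The case is at about (310,210) with its front towards the robot.

```bash
cat > h.py <<'E'
import numpy as np, cv2
from station import *
F=np.diag([1.,-1,-1])
def cal(n):
    c=get_calibration(n); return np.array(c["camera_matrix"]),np.array(c["D"]),np.array(c["T"])
def proj(n,P):
    K,D,T=cal(n); P=np.atleast_2d(P)
    q=(P-T[:3,3])@T[:3,:3]@F
    return cv2.projectPoints(q.reshape(-1,1,3),np.zeros(3),np.zeros(3),K,D)[0].reshape(-1,2)
def ray(n,px):
    K,D,T=cal(n); u=cv2.undistortPoints(np.array(px,float).reshape(-1,1,2),K,D).reshape(-1,2)
    d=np.c_[u,np.ones(len(u))]@F@T[:3,:3].T
    return T[:3,3],d
def onz(n,px,z):
    o,d=ray(n,px); return o+d*((z-o[2])/d[:,2])[:,None]
E
python3 - <<'E'
from h import *
im=cv2.imread("pics/top0.png")
def crop(x0,y0,w,h,s): return cv2.resize(im[y0:y0+h,x0:x0+w],None,fx=s,fy=s,interpolation=cv2.INTER_CUBIC)
A=crop(230,110,165,165,3); 
B=crop(395,250,95,100,3); C=crop(130,215,95,85,3)
out=np.zeros((555,785,3),np.uint8); out[:495,:495]=A; out[:300,498:783]=B; out[300:555,498:783]=C
cv2.imwrite("pics/crop1.png",out)
hsv=cv2.cvtColor(im,cv2.COLOR_BGR2HSV)
def comp(mask,off,lab):
    n,L,S,Ce=cv2.connectedComponentsWithStats(mask.astype(np.uint8))
    for i in range(1,n):
        if S[i,4]>15:
            p=np.argwhere(L==i)[:,::-1].astype(np.float32)+off
            print(lab,S[i],p.mean(0),cv2.minAreaRect(p))
m=hsv[215:300,130:200]; comp((m[...,2]<45),np.float32([130,215]),"dark")
comp((m[...,1]<90)&(m[...,2]>70),np.float32([130,215]),"grey")
m=hsv[250:350,395:490]; comp((m[...,1]<60)&(m[...,2]>120),np.float32([395,250]),"white")
m=hsv[110:275,230:395]; comp((m[...,1]<60)&(m[...,2]>85),np.float32([230,110]),"casegrey")
comp((m[...,2]<50),np.float32([230,110]),"casedark")
E
```

```text
dark [ 16  45  23  32 151] [157.12582 275.86755] ((156.99998474121094, 275.9999694824219), (4.346010208129883, 37.138633728027344), 32.905242919921875)
grey [ 31   8  27  36 197] [175.09645 241.32996] ((175.4459228515625, 241.1756591796875), (6.277372360229492, 41.849151611328125), 35.53767776489258)
white [ 44   9  28  29 432] [451.50464 273.5926 ] ((452.1719665527344, 273.8152770996094), (22.91190528869629, 27.200830459594727), 16.389541625976562)
white [56 18  8  8 57] [454.4386  271.66666] ((454.5, 271.5), (7.0, 7.0), 90.0)
white [  8  33  21  25 284] [413.15494 295.25705] ((412.8342590332031, 295.1151428222656), (21.736421585083008, 17.763900756835938), 77.00537872314453)
white [15 44  7  7 40] [412.925 296.8  ] ((413.0, 297.0), (6.0, 6.0), 90.0)
white [ 41  55  44  38 732] [457.25684 323.1981 ] ((457.7039794921875, 324.06658935546875), (30.258941650390625, 36.882789611816406), 70.20112609863281)
white [ 62  68  12  12 108] [462.37964 323.74075] ((462.4000244140625, 323.6999816894531), (11.180339813232422, 10.733125686645508), 26.56505012512207)
casegrey [  80    0   85   36 239
[... 763 characters left out ...]
92773)
casedark [  9 129  14   3  16] [245.0625 240.4375] ((245.41903686523438, 240.5260009765625), (13.152946472167969, 1.064400315284729), 8.746162414550781)
casedark [ 41 134  11   3  20] [275.8 245.1] ((275.97296142578125, 245.16217041015625), (10.192737579345703, 1.6439898014068604), 9.462322235107422)
casedark [ 54 136  37   7  52] [300.82693 248.6923 ] ((302.0068359375, 248.94198608398438), (36.4544677734375, 2.336824893951416), 6.709836959838867)
casedark [ 93 142  13   2  19] [328.21054 252.6842 ] ((329.0, 252.5), (12.0, 1.0), -0.0)
casedark [122 146  17   3  27] [359.37036 257.1111 ] ((359.949951171875, 257.3499755859375), (16.12203598022461, 1.8384777307510376), 8.130102157592773)
```

View pics/crop1.png

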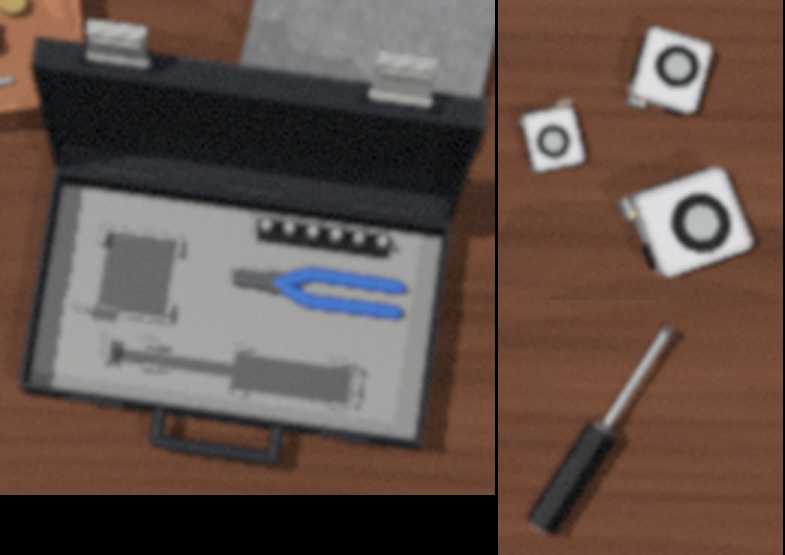

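The crop shows the middle tape's hook at its lower left corner (px ≈441,283), so its +x points towards the robot. The empty tape bay is at case left-back. The driver bed has its handle space on the right and the blade slot on the left.

Run:
```python
from h import *
im=cv2.imread("pics/top0.png"); hsv=cv2.cvtColor(im,cv2.COLOR_BGR2HSV).astype(int)
H,S,V=hsv[...,0],hsv[...,1],hsv[...,2]
def big(mask,x0,y0,x1,y1):
    M=np.zeros(mask.shape,np.uint8); M[y0:y1,x0:x1]=mask[y0:y1,x0:x1]
    n,L,St,_=cv2.connectedComponentsWithStats(M); i=1+np.argmax(St[1:,4]); c,_=cv2.findContours((L==i).astype(np.uint8),cv2.RETR_EXTERNAL,cv2.CHAIN_APPROX_NONE); return max(c,key=len).reshape(-1,2)
def rect(px,z,lab):
    w=onz("top",px,z)[:,:2]*1000; r=cv2.minAreaRect(w.astype(np.float32)); print(lab,np.round(r[0],1),np.round(r[1],1),round(r[2],2)); print(np.round(cv2.boxPoints(r),1).tolist())
for t in(55,65,80):
    c=big((V>t)&(S<70),237,165,385,262); rect(c,.045,f"case{t}")
# case corners from approx polygon
c=big((V>65)&(S<70),237,165,385,262); a=cv2.approxPolyDP(cv2.convexHull(c),4,True).reshape(-1,2); print("poly",a.tolist(),np.round(onz("top",a,.045)[:,:2]*1000,1).tolist())
for t in(110,140):
    c=big((S<60)&(V>t),436,255,475,292); rect(c,.03,"tape")
# screwdriver
M=np.zeros(V.shape,bool); M[215:300,130:200]=((V<45)|((S<90)&(V>70)))[215:300,130:200]
p=np.argwhere(M)[:,::-1]; n,L,St,_=cv2.connectedComponentsWithStats(cv2.morphologyEx(M.astype(np.uint8),cv2.MORPH_CLOSE,np.ones((3,3)))); i=1+np.argmax(St[1:,4]); p=np.argwhere(L==i)[:,::-1]
w=onz("top",p,.013)[:,:2]*1000; l=cv2.fitLine(w.astype(np.float32),cv2.DIST_L2,0,.01,.01).ravel(); d=l[:2]*np.sign(l[0]); s=(w-l[2:])@d
print("driver dir",np.degrees(np.arctan2(d[1],d[0])),"butt",l[2:]+d*s.min(),"tip",l[2:]+d*s.max(),np.ptp(s))
h=np.argwhere(M&(V<45))[:,::-1]; wh=onz("top",h,.018)[:,:2]*1000; print("handle c",wh.mean(0)); rect(h,.018,"handle")
```

```text
case55 [582.8 -18.9] [340.5 212.8] 83.45
[[457.70001220703125, -175.89999389648438], [669.0999755859375, -200.1999969482422], [708.0, 138.10000610351562], [496.6000061035156, 162.39999389648438]]
case65 [598.8 -22.7] [327.  178.9] 83.39
[[491.1000061035156, -174.8000030517578], [668.9000244140625, -195.39999389648438], [706.5, 129.39999389648438], [528.7999877929688, 150.0]]
case80 [599.2 -22.6] [324.5 176. ] 83.42
[[493.20001220703125, -173.6999969482422], [668.0999755859375, -193.89999389648438], [705.2999877929688, 128.5], [530.4000244140625, 148.60000610351562]]
poly [[251, 172], [376, 189], [368, 256], [241, 238]] [[702.0, 127.6], [666.4, -191.0], [494.8, -172.9], [531.0, 144.7]]
tape [ 457.6 -382.9] [58.4 70.2] 74.14
[[415.8999938964844, -401.3999938964844], [483.3999938964844, -420.6000061035156], [499.3999938964844, -364.3999938964844], [431.79998779296875, -345.20001220703125]]
tape [ 458.  -384.1] [53.5 67. ] 73.82
[[418.29998779296875, -400.5], [482.70001220703125, -419.1000061035156], [497.6000061035156, -367.70001220703125], [433.29998779296875, -349.1000061035156]]
driver dir -26.044271 butt [389.42618303 380.04210651] tip [570.91823842 291.34884882] 202.00460856327572
handle c [433.05418656 353.93079846]
handle [432.9 354.2] [11.1 91.2] 60.81
[[390.29998779296875, 371.5], [469.8999938964844, 327.0], [475.3999938964844, 336.79998779296875], [395.79998779296875, 381.29998779296875]]
```

Run:
```python
from h import *
im=cv2.imread("pics/top0.png"); hsv=cv2.cvtColor(im,cv2.COLOR_BGR2HSV).astype(int); S,V=hsv[...,1],hsv[...,2]
print(np.round(onz("top",[[145,290],[187.7,225.7]],.013)*1000,1).tolist())
for lab,m,z in(("dark",V<45,.02),("grey",(S<90)&(V>70),.014)):
    M=np.zeros(V.shape,np.uint8); M[215:300,130:200]=m[215:300,130:200]
    n,L,St,_=cv2.connectedComponentsWithStats(M); i=1+np.argmax(St[1:,4]); p=np.argwhere(L==i)[:,::-1]
    w=onz("top",p,z)[:,:2]*1000; c=w.mean(0); d=np.linalg.svd(w-c,full_matrices=False)[2][0]; d*=np.sign(d[0]); s=(w-c)@d
    print(lab,len(p),c,np.degrees(np.arctan2(d[1],d[0])),c+d*s.min(),c+d*s.max())
# side view
im=cv2.imread("pics/side0.png"); hsv=cv2.cvtColor(im,cv2.COLOR_BGR2HSV).astype(int); V=hsv[...,2];S=hsv[...,1]
M=np.zeros(V.shape,np.uint8); M[185:205,200:280]=(V<50)[185:205,200:280]
p=np.argwhere(M)[:,::-1]; w=onz("side",p,.016)[:,:2]*1000; c=w.mean(0); d=np.linalg.svd(w-c,full_matrices=False)[2][0]; print("side handle",c,d,np.degrees(np.arctan2(d[1],d[0])),len(p))
print("side tip/butt",np.round(onz("side",[[211,197],[270,195]],.013)*1000,1).tolist())
```

```text
[[397.1, 383.0, 13.0], [564.2, 287.0, 13.0]]
dark 151 [432.8761911  353.36481397] -29.500000435681052 [392.98739981 375.93280663] [472.27433272 331.07441753]
grey 197 [522.75362821 316.10101129] -29.848263482246185 [477.96612617 341.80118096] [569.60361847 289.21733519]
side handle [430.8600287  349.35217801] [ 0.78449194 -0.62013901] -38.32628636307367 207
side tip/butt [[391.8, 369.6, 13.0], [563.4, 279.6, 13.0]]
```

Run:
```python
from h import *
im=cv2.imread("pics/top0.png"); 
a=np.radians(-29.8); d=np.array([np.cos(a),np.sin(a)]); n=np.array([-d[1],d[0]]); o=np.array([397.1,383.0])
hsv=cv2.cvtColor(im,cv2.COLOR_BGR2HSV).astype(np.float32)
for s in(5,20,40,60,80,120,140,160,180):
    t=np.arange(-32,33,4); P=np.c_[o+d*s+t[:,None]*n,np.full(len(t),13.)]/1000
    q=proj("top",P).astype(np.float32); 
    v=cv2.remap(im,q[:,0],q[:,1],cv2.INTER_LINEAR).reshape(-1,3).astype(int)
    print(s,[f"{x[2]}/{x[0]}" for x in v])
print(list(np.arange(-32,33,4)))
t=np.arange(-20,20,3);
for off in(0,):
  for rng in(np.arange(-20,15,3),np.arange(175,215,3)):
    P=np.c_[o+d*rng[:,None],np.full(len(rng),13.)]/1000; q=proj("top",P).astype(np.float32)
    print(rng.tolist(),[f"{x[2]}/{x[0]}" for x in cv2.remap(im,q[:,0],q[:,1],cv2.INTER_LINEAR).reshape(-1,3)])
```

```text
5 ['109/53', '111/52', '106/50', '83/38', '74/36', '51/27', '23/21', '25/26', '49/49', '61/60', '62/62', '59/57', '64/43', '100/49', '113/55', '112/53', '110/52']
20 ['117/58', '116/56', '112/55', '85/40', '68/33', '47/25', '26/25', '31/30', '50/50', '61/60', '59/60', '57/57', '54/38', '89/42', '103/49', '108/52', '110/52']
40 ['112/53', '110/52', '106/50', '80/38', '64/30', '49/26', '19/17', '27/26', '51/50', '58/58', '61/59', '59/59', '56/41', '90/45', '105/50', '110/53', '109/53']
60 ['117/57', '116/55', '113/54', '92/45', '69/33', '48/26', '22/19', '25/26', '43/45', '58/59', '59/60', '56/57', '52/38', '87/43', '104/50', '104/49', '103/48']
80 ['116/56', '114/54', '111/51', '87/40', '67/34', '53/28', '26/23', '22/23', '42/46', '57/58', '59/60', '58/59', '56/44', '87/43', '106/50', '112/54', '110/53']
120 ['107/52', '108/53', '110/54', '112/54', '117/58', '113/54', '91/45', '96/49', '129/104', '165/164', '140/125', '112/58', '115/55', '117/55', '119/58', '122/59', '124/61']
140 ['118/57', '119/59', '116/56', '115/55', '116/56', '116/56', '100/47', '100/52', '126/101', '165/164', '1
[... 334 characters left out ...]
', '159/157', '144/133', '109/62', '110/54', '111/53', '113/56', '110/55', '108/52']
[np.int64(-32), np.int64(-28), np.int64(-24), np.int64(-20), np.int64(-16), np.int64(-12), np.int64(-8), np.int64(-4), np.int64(0), np.int64(4), np.int64(8), np.int64(12), np.int64(16), np.int64(20), np.int64(24), np.int64(28), np.int64(32)]
[-20, -17, -14, -11, -8, -5, -2, 1, 4, 7, 10, 13] ['110/52', '108/53', '109/52', '112/55', '111/59', '102/72', '70/61', '50/50', '49/50', '48/48', '49/51', '52/51']
[175, 178, 181, 184, 187, 190, 193, 196, 199, 202, 205, 208, 211, 214] ['113/91', '113/89', '112/88', '108/86', '104/84', '95/72', '90/63', '96/56', '104/53', '108/52', '109/52', '108/50', '107/49', '108/51']
```

Run:
```python
from h import *
a=cv2.imread("pics/side0.png")[40:215,40:170]; b=cv2.imread("pics/top0.png")[365:455,0:100]
a=cv2.resize(a,None,fx=3,fy=3,interpolation=cv2.INTER_CUBIC);b=cv2.resize(b,None,fx=4,fy=4,interpolation=cv2.INTER_CUBIC)
o=np.zeros((525,790,3),np.uint8);o[:,:390]=a;o[:360,390:]=b;cv2.imwrite("pics/lamp.png",o)
print(proj("side",[.157,.605,.24]),proj("side",[.157,.605,.223]),proj("top",[.157,.605,.223]),onz("top",[[45,412]],0.0),onz("side",[[104,190]],.01))
```

```text
[[106.96373588 123.2531702 ]] [[108.03692201 128.24077206]] [[ -4.4926531  397.38445752]] [[0.09699399 0.60327285 0.        ]] [[0.10247917 0.61189308 0.01      ]]
```

View pics/lamp.png

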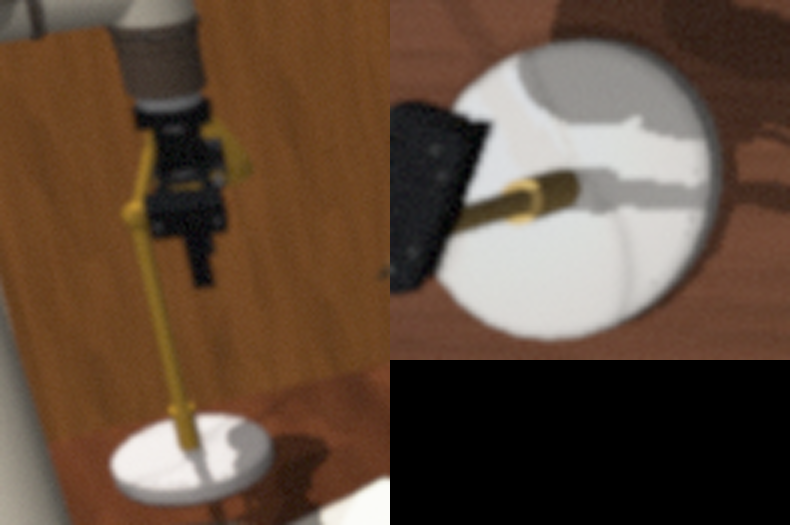

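The lamp's post and head stand on the far (+y) side of the gripper (px 85,110 and 120,92 in the side view). I'll leave in −y first, then turn.

play_rows(
  targets=[
    [[0,0.03,-0.19,0.0,0],[0,0.03,-0.19,0.0,0],[0,0.03,-0.19,0.0,0],[0,0.03,-0.19,0.0,0],[0,0.03,-0.19,0.0,0]],
  ],
)

```text
time_s: 0.52
tcp_pos: [0.1869, 0.4107, 0.2389]
ee_rot: [[0.968, -0.252, -0.001], [-0.252, -0.968, -0.003], [-0.0, 0.003, -1.0]]
wrist_force: [0.6, 0.2, -0.8]
gripper_width: 1.0
```

play_rows(
  targets=[
    [[0,0.13,-0.03,-0.03,-0.568],[0,0.13,-0.03,-0.03,-0.568],[0,0.13,-0.03,-0.03,-0.568],[0,0.13,-0.03,-0.03,-0.568],[0,0.13,-0.03,-0.03,-0.568]],
  ],
)

```text
time_s: 0.93
tcp_pos: [0.319, 0.3832, 0.2079]
ee_rot: [[0.674, -0.739, -0.001], [-0.739, -0.674, -0.003], [0.001, 0.003, -1.0]]
wrist_force: [-0.9, 0.2, 0.3]
gripper_width: 1.002
```

play_rows(
  targets=[
    [[0,0.13,-0.026,-0.04,-0.568],[0,0.13,-0.026,-0.04,-0.568],[0,0.13,-0.026,-0.04,-0.568],[0,0.13,-0.026,-0.04,-0.568],[0,0.13,-0.026,-0.04,-0.568]],
  ],
)

```text
time_s: 1.35
tcp_pos: [0.4491, 0.3572, 0.1668]
ee_rot: [[0.17, -0.985, -0.002], [-0.985, -0.17, -0.003], [0.003, 0.003, -1.0]]
wrist_force: [-1.1, -0.5, -0.1]
gripper_width: 1.003
```

```bash
cat > st.py <<'E'
from station import *
import numpy as np
s=sense(); R=np.array(s["ee_rot"]); print(round(s["time_s"],2),"tcp",np.round(np.array(s["tcp_pos"])*1000,1),"psi",round(np.degrees(np.arctan2(R[1,0],R[0,0])),2),"z",np.round(R[:,2],3),"j",np.round(s["joints"],1),"F",np.round(s["wrist_force"],1),"w",round(s["gripper_width"]*87,1))
E
python3 st.py
```

```text
1.35 tcp [449.1 357.2 166.8] psi -80.18 z [-0.002 -0.003 -1.   ] j [ 54.7  20.8 -12.7  -0.  -56.8 -44.8] F [-1.1 -0.5 -0.1] w 87.3
```

play_rows(
  targets=[
    [[0,0,0,-0.02,0.435],[0,0,0,-0.02,0.435],[0,0,0,-0.02,0.435],[0,0,0,-0.02,0.435]],
  ],
)

```text
time_s: 1.68
tcp_pos: [0.4467, 0.3585, 0.1486]
ee_rot: [[0.582, -0.813, -0.001], [-0.813, -0.582, -0.002], [0.001, 0.002, -1.0]]
wrist_force: [-0.4, -0.1, 0.4]
gripper_width: 0.997
```

play_rows(
  targets=[
    [[0,0,0,-0.08,0.435],[0,0,0,-0.08,0.435],[0,0,0,-0.08,0.435],[0,0,0,-0.08,0.435],[0,0,0,-0.08,0.435]],
  ],
)

```text
time_s: 2.1
tcp_pos: [0.4465, 0.3585, 0.0682]
ee_rot: [[0.868, -0.496, -0.001], [-0.496, -0.868, -0.002], [-0.0, 0.003, -1.0]]
wrist_force: [0.4, 0.7, -0.1]
gripper_width: 1.002
```

```bash
python3 st.py
python3 - <<'E'
from h import *
s=sense()
a=capture("side");b=capture("top")
t=np.array(s["tcp_pos"]); tip=t-[0,0,.017]
pa=proj("side",tip)[0];pb=proj("top",tip)[0];print(pa,pb)
def c(im,p,r=40,f=5):
    x,y=int(p[0])-r,int(p[1])-r; x=max(x,0);return cv2.resize(im[y:y+2*r,x:x+2*r],None,fx=f,fy=f,interpolation=cv2.INTER_CUBIC)
cv2.imwrite("pics/g1.png",np.hstack([c(a,pa+[15,0]),c(b,pb)]))
E
```

```text
2.1 tcp [446.5 358.5  68.2] psi -29.72 z [-0.001 -0.002 -1.   ] j [ 55.   27.3 -19.    0.  -43.9   5.3] F [ 0.4  0.7 -0.1] w 87.2
[226.66954595 183.93247857] [151.96597908 269.01558448]
```

View pics/g1.png

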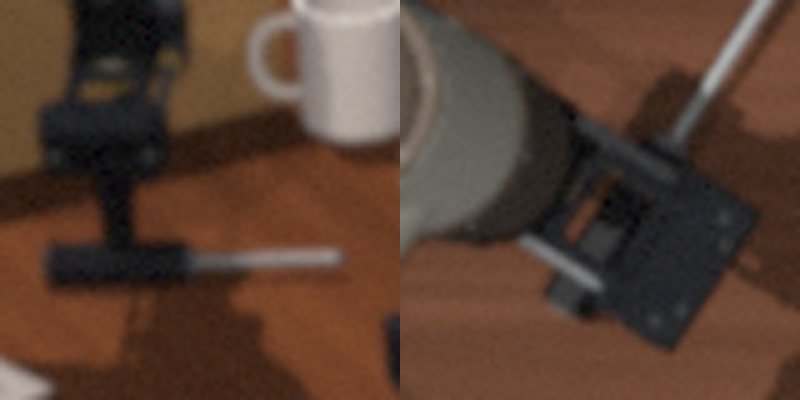

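The side crop shows the finger over the handle, about 55–60% from its butt. The top crop shows the jaws straddling it, so I'll go down and grip.

play_rows(
  targets=[
    [[0,0,0,-0.03,0],[0,0,0,-0.047,0],[0,0,0,-0.047,0],[0,0,0,-0.047,0]],
  ],
)

```text
time_s: 2.53
tcp_pos: [0.4468, 0.3587, 0.0224]
ee_rot: [[0.868, -0.497, -0.001], [-0.497, -0.868, -0.001], [0.0, 0.001, -1.0]]
wrist_force: [-0.4, -0.1, 1.3]
gripper_width: 0.998
```

play_rows(
  targets=[
    [[1,0,0,0,0],[1,0,0,0,0],[1,0,0,0,0],[1,0,0,0,0],[1,0,0,0,0]],
  ],
)

```text
time_s: 2.95
tcp_pos: [0.4471, 0.3592, 0.0233]
ee_rot: [[0.868, -0.497, 0.001], [-0.497, -0.868, 0.001], [0.0, -0.001, -1.0]]
wrist_force: [0.1, -0.3, 0.8]
gripper_width: 0.704
```

play_rows(
  targets=[
    [[1,0,0,0,0],[1,0,0,0.0,0],[1,0,0,0.03,0],[1,0,0,0.06,0],[1,0,0,0.09,0]],
  ],
)

```text
time_s: 3.37
tcp_pos: [0.4466, 0.3586, 0.1131]
ee_rot: [[0.868, -0.497, -0.001], [-0.497, -0.868, -0.002], [-0.0, 0.002, -1.0]]
wrist_force: [-0.2, 0.1, -0.5]
gripper_width: 0.328
```

```bash
python3 st.py
```

```text
3.37 tcp [446.6 358.6 113.1] psi -29.78 z [-0.001 -0.002 -1.   ] j [ 55.   24.  -16.5   0.  -49.6   5.3] F [-0.2  0.1 -0.5] w 28.5
```

The fingers close at about 75 mm/s and had not closed before the lift. I'll check whether the driver came along.

play_rows(
  targets=[
    [[1,0,0,0,0],[1,0,0,0.0,0],[1,0,0,0.0,0]],
  ],
)

```text
time_s: 3.62
tcp_pos: [0.4465, 0.3586, 0.1122]
ee_rot: [[0.868, -0.497, -0.001], [-0.497, -0.868, -0.0], [-0.001, 0.001, -1.0]]
wrist_force: [-0.3, -0.9, -0.3]
gripper_width: 0.095
```

```bash
python3 st.py
python3 - <<'E'
from h import *
a=capture("side")
P=[.447,.359,.05];p=proj("side",P)[0].astype(int)
b=capture("top");q=proj("top",P)[0].astype(int)
f=lambda im,p:cv2.resize(im[p[1]-40:p[1]+40,p[0]-40:p[0]+40],None,fx=5,fy=5,interpolation=cv2.INTER_CUBIC)
cv2.imwrite("pics/g2.png",np.hstack([f(a,p+[15,0]),f(b,q)]))
E
```

```text
3.62 tcp [446.5 358.6 112.2] psi -29.81 z [-0.001 -0.    -1.   ] j [ 55.   24.  -16.6  -0.  -49.4   5.3] F [-0.3 -0.9 -0.3] w 8.2
```

View pics/g2.png

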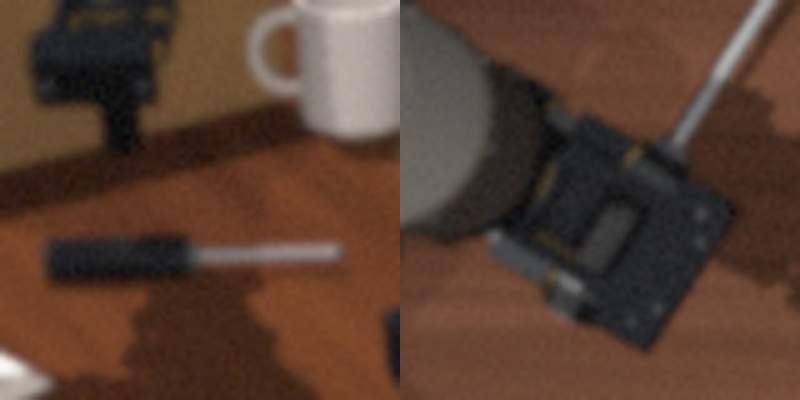

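The driver still lies where it was, and the fingers closed on air. I'll open to about 60 mm, go down and close for long enough.

play_rows(
  targets=[
    [[0.25,0,0,0,0],[0.25,0,0,0.0,0],[0.25,0,0,0.0,0],[0.25,0,0,0.0,0],[0.25,0,0,0.0,0]],
  ],
)

```text
time_s: 4.13
tcp_pos: [0.4469, 0.3589, 0.1123]
ee_rot: [[0.868, -0.497, -0.0], [-0.497, -0.868, -0.0], [-0.0, 0.0, -1.0]]
wrist_force: [0.3, -0.1, 0.2]
gripper_width: 0.325
```

play_rows(
  targets=[
    [[0.25,0,0,0,0],[0.25,0,0,0.0,0],[0.25,0,0,0.0,0],[0.25,0,0,0.0,0],[0.25,0,0,0.0,0]],
  ],
)

```text
time_s: 4.55
tcp_pos: [0.4469, 0.359, 0.1126]
ee_rot: [[0.868, -0.497, 0.0], [-0.497, -0.868, 0.0], [0.0, -0.0, -1.0]]
wrist_force: [0.1, 0.3, -0.1]
gripper_width: 0.697
```

play_rows(
  targets=[
    [[0.25,0,0,-0.03,0],[0.25,0,0,-0.06,0],[0.25,0,0,-0.09,0],[0.25,0,0,-0.09,0],[0.25,0,0,-0.09,0]],
  ],
)

```text
time_s: 4.97
tcp_pos: [0.4466, 0.3586, 0.022]
ee_rot: [[0.868, -0.497, -0.001], [-0.497, -0.868, -0.002], [-0.0, 0.003, -1.0]]
wrist_force: [0.1, 0.1, -0.1]
gripper_width: 0.749
```

play_rows(
  targets=[
    [[1,0,0,0,0],[1,0,0,0,0],[1,0,0,0,0],[1,0,0,0,0],[1,0,0,0,0]],
  ],
)

```text
time_s: 5.38
tcp_pos: [0.447, 0.3591, 0.0233]
ee_rot: [[0.868, -0.497, 0.001], [-0.497, -0.868, 0.001], [0.0, -0.001, -1.0]]
wrist_force: [-0.2, 0.5, -0.3]
gripper_width: 0.456
```

play_rows(
  targets=[
    [[1,0,0,0,0],[1,0,0,0,0],[1,0,0,0,0],[1,0,0,0,0],[1,0,0,0,0]],
  ],
)

```text
time_s: 5.8
tcp_pos: [0.4469, 0.359, 0.0229]
ee_rot: [[0.868, -0.497, 0.0], [-0.497, -0.868, -0.0], [0.0, -0.0, -1.0]]
wrist_force: [-1.6, -0.0, 4.7]
gripper_width: 0.326
```

```bash
python3 st.py
```

```text
5.8 tcp [446.9 359.   22.9] psi -29.77 z [ 0. -0. -1.] j [ 55.   31.  -21.    0.  -38.    5.3] F [-1.6 -0.   4.7] w 28.4
```

play_rows(
  targets=[
    [[1,0,0,0,0],[1,0,0,0.03,0],[1,0,0,0.06,0],[1,0,0,0.09,0],[1,0,0,0.12,0]],
  ],
)

```text
time_s: 6.22
tcp_pos: [0.4466, 0.3586, 0.1431]
ee_rot: [[0.868, -0.497, -0.001], [-0.497, -0.868, -0.001], [-0.0, 0.001, -1.0]]
wrist_force: [0.4, 0.6, -1.4]
gripper_width: 0.323
```

play_rows(
  targets=[
    [[1,0.005,-0.021,0,0.1],[1,0.01,-0.042,0,0.2],[1,0.015,-0.063,0.0,0.3],[1,0.02,-0.084,0.0,0.4],[1,0.024,-0.105,0.0,0.494]],
  ],
)

```text
time_s: 6.63
tcp_pos: [0.4708, 0.2529, 0.142]
ee_rot: [[1.0, -0.021, -0.001], [-0.021, -1.0, -0.0], [-0.001, 0.0, -1.0]]
wrist_force: [-0.1, -0.1, -0.8]
gripper_width: 0.329
```

play_rows(
  targets=[
    [[1,0.005,-0.021,0,0.1],[1,0.01,-0.042,0,0.2],[1,0.015,-0.063,0.0,0.3],[1,0.02,-0.084,0.0,0.4],[1,0.024,-0.105,0.0,0.494]],
  ],
)

```text
time_s: 7.05
tcp_pos: [0.4949, 0.1479, 0.142]
ee_rot: [[0.89, 0.455, -0.001], [0.455, -0.89, 0.0], [-0.0, -0.0, -1.0]]
wrist_force: [0.4, -0.1, -1.6]
gripper_width: 0.325
```

play_rows(
  targets=[
    [[1,0.005,-0.021,0,0.1],[1,0.01,-0.042,0,0.2],[1,0.015,-0.063,0.0,0.3],[1,0.02,-0.084,0.0,0.4],[1,0.024,-0.105,0.0,0.494]],
  ],
)

```text
time_s: 7.47
tcp_pos: [0.5189, 0.043, 0.142]
ee_rot: [[0.568, 0.823, -0.0], [0.823, -0.568, 0.0], [-0.0, -0.0, -1.0]]
wrist_force: [0.1, 0.6, -0.0]
gripper_width: 0.322
```

play_rows(
  targets=[
    [[1,0.005,-0.021,0,0.1],[1,0.01,-0.042,0,0.2],[1,0.015,-0.063,0.0,0.3],[1,0.02,-0.084,0.0,0.4],[1,0.025,-0.106,0.0,0.494]],
  ],
)

```text
time_s: 7.88
tcp_pos: [0.5438, -0.063, 0.1419]
ee_rot: [[0.11, 0.994, -0.001], [0.994, -0.11, 0.0], [0.0, -0.001, -1.0]]
wrist_force: [0.4, 0.8, -0.2]
gripper_width: 0.326
```

```bash
python3 st.py
python3 - <<'E'
from h import *
a=capture("side"); b=capture("top"); cv2.imwrite("pics/s3.png",a); cv2.imwrite("pics/t3.png",b)
f=lambda im,x,y:cv2.resize(im[y:y+150,x:x+130],None,fx=3,fy=3,interpolation=cv2.INTER_CUBIC)
cv2.imwrite("pics/g3.png",np.hstack([f(a,270,130),f(b,250,140)]))
E
```

```text
7.88 tcp [543.8 -63.  141.9] psi 83.7 z [-0.001  0.    -1.   ] j [ 10.4  19.9 -18.3  -0.  -51.9 163.4] F [ 0.4  0.8 -0.2] w 28.4
```

View pics/g3.png

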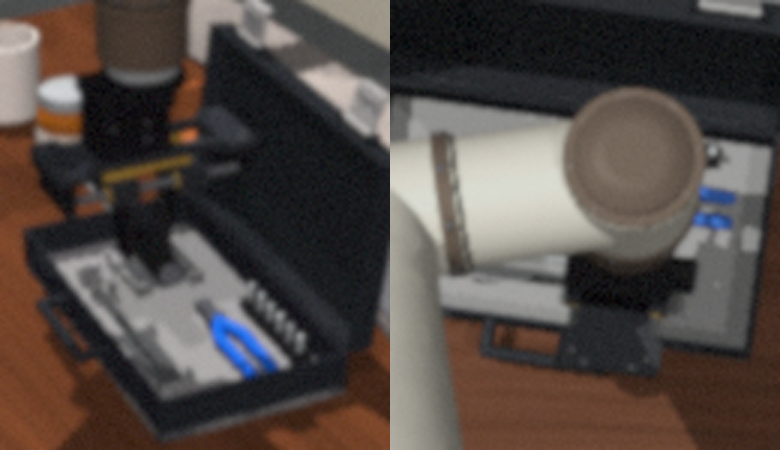

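Run:
```python
from h import *
a0=cv2.imread("pics/side0.png");a=cv2.imread("pics/s3.png");t0=cv2.imread("pics/top0.png");t=cv2.imread("pics/t3.png")
for p in([225,196],[255,195]): print("side",a0[p[1],p[0]],a[p[1],p[0]])
for p in([157,276],[177,240]): print("top",t0[p[1],p[0]],t[p[1],p[0]])
c=np.array([.5438,-.063,.132]); d=np.array([.11,.994,0])
for s in(-.06,0,.04,.09,.14): print(s,proj("side",c+s*d)[0],proj("top",c+s*d)[0], a[tuple(proj("side",c+s*d)[0].astype(int)[::-1])])
```

```text
side [29 28 27] [ 34  58 102]
side [110 115 130] [ 40  63 112]
top [21 18 17] [ 47  64 100]
top [148 149 151] [ 49  68 104]
-0.06 [327.55208099 220.54844289] [350.30379728 232.54889482] [80 74 75]
0 [318.14284221 210.23036505] [324.92431793 229.06623637] [24 23 20]
0.04 [312.16913446 203.67980077] [308.04449611 226.74885936] [21 20 15]
0.09 [305.01511961 195.83509949] [286.98238806 223.85610987] [62 76 86]
0.14 [298.18694721 188.34784923] [265.95482029 220.96677695] [48 44 41]
```

The driver is gone from the table (both sample spots now show wood). Its butt face shows at side px (328,221), as predicted for the bed alignment, so I'll lower it.

play_rows(
  targets=[
    [[1,0,0.001,-0.035,0],[1,0,0.001,-0.07,0],[1,0,0.001,-0.085,0],[1,0,0.001,-0.09,0],[1,0,0.001,-0.09,0]],
  ],
)

```text
time_s: 8.4
tcp_pos: [0.543, -0.0608, 0.051]
ee_rot: [[0.115, 0.993, -0.003], [0.993, -0.115, -0.001], [-0.001, -0.003, -1.0]]
wrist_force: [0.1, -1.0, -0.6]
gripper_width: 0.326
```

play_rows(
  targets=[
    [[1,0,0,-0.005,0],[1,0,0,-0.01,0],[1,0,0,-0.015,0],[1,0,0,-0.019,0],[1,0,0,-0.019,0]],
  ],
)

```text
time_s: 8.82
tcp_pos: [0.5446, -0.0609, 0.0336]
ee_rot: [[0.115, 0.993, 0.002], [0.993, -0.115, 0.0], [0.001, 0.002, -1.0]]
wrist_force: [0.7, -0.6, 0.0]
gripper_width: 0.323
```

```bash
python3 st.py
```

```text
8.82 tcp [544.6 -60.9  33.6] psi 83.41 z [ 0.002  0.    -1.   ] j [ 10.6  28.3 -24.3   0.  -37.3 162.8] F [ 0.7 -0.6  0. ] w 28.1
```

play_rows(
  targets=[
    [[1,0,0,-0.002,0],[1,0,0,-0.002,0],[0.5,0,0,-0.002,0],[0.5,0,0,-0.002,0],[0.5,0,0,-0.002,0]],
  ],
)

```text
time_s: 9.23
tcp_pos: [0.5433, -0.0611, 0.0315]
ee_rot: [[0.114, 0.993, -0.001], [0.993, -0.114, -0.0], [-0.0, -0.001, -1.0]]
wrist_force: [-0.1, 0.0, -0.0]
gripper_width: 0.457
```

play_rows(
  targets=[
    [[0.5,0,0,0,0],[0.5,0,0,0,0],[0.5,0,0,0,0],[0.5,0,0,0,0]],
  ],
)

```text
time_s: 9.57
tcp_pos: [0.5437, -0.061, 0.0315]
ee_rot: [[0.114, 0.993, -0.0], [0.993, -0.114, -0.0], [-0.0, -0.0, -1.0]]
wrist_force: [-0.3, 0.2, -0.2]
gripper_width: 0.497
```

play_rows(
  targets=[
    [[0.5,0,0,0.02,0],[0.5,0,0,0.05,0],[0.5,0,0,0.085,0],[0.5,0,0,0.12,0],[0.5,0,0,0.12,0]],
  ],
)

```text
time_s: 9.98
tcp_pos: [0.5483, -0.0609, 0.1591]
ee_rot: [[0.112, 0.994, 0.015], [0.994, -0.112, 0.0], [0.002, 0.015, -1.0]]
wrist_force: [1.4, 0.6, 0.1]
gripper_width: 0.503
```

```bash
python3 st.py
```

```text
9.98 tcp [548.3 -60.9 159.1] psi 83.54 z [ 0.015  0.    -1.   ] j [ 10.6  18.8 -17.1   0.2 -53.3 162.9] F [1.4 0.6 0.1] w 43.8
```

play_rows(
  targets=[
    [[0,-0.006,-0.022,0,-0.115],[0,-0.012,-0.044,0,-0.23],[0,-0.018,-0.066,0.0,-0.345],[0,-0.024,-0.088,0.0,-0.46],[0,-0.0275,-0.108,0.0,-0.578]],
  ],
)

```text
time_s: 10.4
tcp_pos: [0.5155, -0.17, 0.1514]
ee_rot: [[0.643, 0.766, -0.0], [0.766, -0.643, 0.0], [-0.0, -0.0, -1.0]]
wrist_force: [0.0, 0.9, -0.3]
gripper_width: 0.792
```

play_rows(
  targets=[
    [[0,-0.006,-0.022,0,-0.115],[0,-0.012,-0.044,0,-0.23],[0,-0.018,-0.066,0.0,-0.345],[0,-0.024,-0.088,0.0,-0.46],[0,-0.0275,-0.108,0.0,-0.578]],
  ],
)

```text
time_s: 10.82
tcp_pos: [0.488, -0.2781, 0.1513]
ee_rot: [[0.957, 0.29, -0.0], [0.29, -0.957, 0.0], [-0.0, -0.0, -1.0]]
wrist_force: [-0.2, 0.6, 0.8]
gripper_width: 0.988
```

play_rows(
  targets=[
    [[0,-0.006,-0.022,0,-0.115],[0,-0.012,-0.044,0,-0.23],[0,-0.018,-0.066,0.0,-0.345],[0,-0.024,-0.088,0.0,-0.46],[0,-0.0275,-0.108,-0.02,-0.578]],
  ],
)

```text
time_s: 11.23
tcp_pos: [0.463, -0.3877, 0.1351]
ee_rot: [[0.96, -0.279, 0.007], [-0.279, -0.96, -0.005], [0.008, 0.003, -1.0]]
wrist_force: [1.6, 0.4, 0.8]
gripper_width: 1.001
```

```bash
python3 st.py
python3 - <<'E'
from h import *
a=capture("side"); b=capture("top"); cv2.imwrite("pics/s4.png",a); cv2.imwrite("pics/t4.png",b)
A=cv2.resize(a[180:280,270:400],None,fx=3,fy=3,interpolation=cv2.INTER_CUBIC);B=cv2.resize(b[160:265,230:390],None,fx=3,fy=3,interpolation=cv2.INTER_CUBIC)
C=cv2.resize(a[270:370,280:410],None,fx=3,fy=3,interpolation=cv2.INTER_CUBIC)
o=np.zeros((600,800,3),np.uint8);o[:300,:390]=A;o[300:600,:390]=C;B=B[:,:410];o[:B.shape[0],390:390+B.shape[1]]=B
T=cv2.resize(b[250:335,390:480],None,fx=3,fy=3,interpolation=cv2.INTER_CUBIC); o[320:575,450:720]=T
cv2.imwrite("pics/g4.png",o)
# predicted marks
def cw(x,y,z):
    t=np.radians(-6.6); return [.599+(x*np.cos(t)-y*np.sin(t))/1000,-.0227+(x*np.sin(t)+y*np.cos(t))/1000,z/1000]
for n,p in(("butt",(-50,-105,21)),("tip",(-50,95,21))): print(n,proj("top",cw(*p)),proj("side",cw(*p)))
E
```

```text
11.23 tcp [ 463.  -387.7  135.1] psi -16.21 z [ 0.007 -0.005 -1.   ] j [-24.6  25.  -11.1   0.1 -53.5  98.3] F [1.6 0.4 0.8] w 87.1
butt [[346.92021466 240.07986894]] [[327.1982222  254.53008311]]
tip [[269.14531287 228.98206419]] [[299.19282399 220.39707764]]
```

View pics/g4.png

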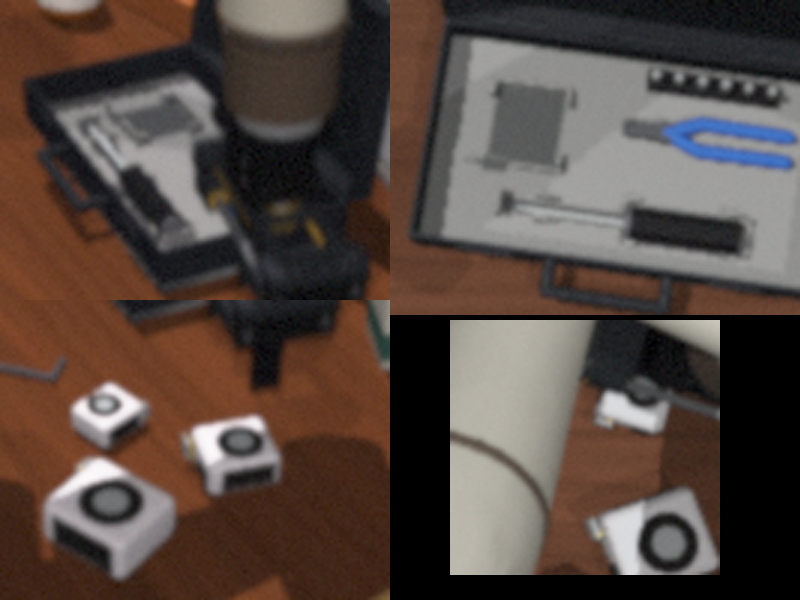

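The driver lies in its bed with the blade in the slot: butt at top px (348,239), tip at about (271,227), close to predicted. The hovering gripper is above the middle tape. I'll cross-check the tape's centre from its disc in both views.

Run:
```python
from h import *
print(onz("top",[[454.44,271.67]],.03)*1000)
a=cv2.imread("pics/side0.png");hsv=cv2.cvtColor(a,cv2.COLOR_BGR2HSV)
M=np.zeros(a.shape[:2],np.uint8);M[305:335,340:378]=(hsv[...,2]<70)[305:335,340:378]
n,L,S,C=cv2.connectedComponentsWithStats(M)
for i in range(1,n):
    if S[i,4]>8:
        c,_=cv2.findContours((L==i).astype(np.uint8),cv2.RETR_EXTERNAL,2); print(S[i],C[i],(onz("side",[C[i]],.03)*1000).round(1));
```

```text
[[ 463.75969687 -389.61411923   30.        ]]
[355 326  19   9 130] [363.41538462 330.54615385] [[ 440.6 -435.3   30. ]]
```

play_rows(
  targets=[
    [[0,0.001,-0.002,-0.03,0],[0,0.001,-0.002,-0.06,0],[0,0.001,-0.002,-0.09,0],[0,0.001,-0.002,-0.108,0],[0,0.001,-0.002,-0.11,0]],
  ],
)

```text
time_s: 11.75
tcp_pos: [0.4609, -0.3855, 0.0183]
ee_rot: [[0.962, -0.272, -0.005], [-0.272, -0.962, 0.003], [-0.006, -0.001, -1.0]]
wrist_force: [0.2, 0.2, 1.1]
gripper_width: 1.001
```

play_rows(
  targets=[
    [[1,0,0,0,0],[1,0,0,0,0],[1,0,0,0,0],[1,0,0,0,0],[1,0,0,0,0]],
  ],
)

```text
time_s: 12.17
tcp_pos: [0.4629, -0.3872, 0.0228]
ee_rot: [[0.962, -0.274, 0.002], [-0.274, -0.962, -0.001], [0.002, 0.0, -1.0]]
wrist_force: [0.1, -0.3, 0.0]
gripper_width: 0.707
```

play_rows(
  targets=[
    [[1,0,0,0,0],[1,0,0,0,0],[1,0,0,0,0],[1,0,0,0,0]],
  ],
)

```text
time_s: 12.5
tcp_pos: [0.4627, -0.3871, 0.0224]
ee_rot: [[0.962, -0.274, 0.001], [-0.274, -0.962, -0.0], [0.001, 0.0, -1.0]]
wrist_force: [-0.6, 1.4, 5.6]
gripper_width: 0.614
```

```bash
python3 st.py
```

```text
12.5 tcp [ 462.7 -387.1   22.4] psi -15.9 z [ 0.001 -0.    -1.   ] j [-24.6  33.1 -16.6   0.  -40.2  98.6] F [-0.6  1.4  5.6] w 53.4
```

play_rows(
  targets=[
    [[1,0,0,0.03,0],[1,0,0,0.06,0],[1,0,0,0.095,0],[1,0,0,0.12,0],[1,0,0,0.12,0]],
  ],
)

```text
time_s: 12.92
tcp_pos: [0.4652, -0.389, 0.1475]
ee_rot: [[0.962, -0.273, 0.01], [-0.273, -0.962, -0.006], [0.011, 0.003, -1.0]]
wrist_force: [0.6, -0.0, -0.0]
gripper_width: 0.616
```

play_rows(
  targets=[
    [[1,0.01,0.03,0,0.01],[1,0.02,0.06,0,0.02],[1,0.03,0.09,0,0.03],[1,0.04,0.12,0,0.04],[1,0.05,0.15,0,0.054]],
  ],
)

```text
time_s: 13.33
tcp_pos: [0.5118, -0.2355, 0.1402]
ee_rot: [[0.975, -0.222, -0.002], [-0.222, -0.975, 0.001], [-0.002, -0.0, -1.0]]
wrist_force: [0.1, 0.4, -2.1]
gripper_width: 0.622
```

play_rows(
  targets=[
    [[1,0.01,0.03,0,0.01],[1,0.02,0.06,0,0.02],[1,0.03,0.09,0,0.03],[1,0.04,0.12,0,0.04],[1,0.05,0.15,0,0.054]],
  ],
)

```text
time_s: 13.75
tcp_pos: [0.5618, -0.0855, 0.1402]
ee_rot: [[0.986, -0.169, -0.002], [-0.169, -0.986, 0.0], [-0.002, 0.0, -1.0]]
wrist_force: [0.8, 0.2, -1.8]
gripper_width: 0.619
```

play_rows(
  targets=[
    [[1,0.01,0.03,0,0.01],[1,0.02,0.06,0,0.02],[1,0.03,0.09,0,0.03],[1,0.045,0.13,0,0.04],[1,0.057,0.152,0,0.054]],
  ],
)

```text
time_s: 14.17
tcp_pos: [0.6193, 0.0679, 0.1401]
ee_rot: [[0.994, -0.113, -0.001], [-0.113, -0.994, 0.0], [-0.001, -0.0, -1.0]]
wrist_force: [0.3, 0.3, -1.8]
gripper_width: 0.613
```

```bash
python3 st.py
python3 - <<'E'
from h import *
a=capture("side"); b=capture("top"); cv2.imwrite("pics/s5.png",a); cv2.imwrite("pics/t5.png",b)
A=cv2.resize(a[130:250,270:380],None,fx=3.6,fy=3.6,interpolation=cv2.INTER_CUBIC);B=cv2.resize(b[130:250,230:335],None,fx=3.6,fy=3.6,interpolation=cv2.INTER_CUBIC)
cv2.imwrite("pics/g5.png",np.hstack([A,B]))
t=np.array(sense()["tcp_pos"]); y=np.radians(-6.6); d=-np.array([np.cos(y),np.sin(y),0]); n=np.array([-d[1],d[0],0])
bot=t-[0,0,.0224]
for l,u,v,z in(("hook",.036,-.02,.015),("botRF",.03,-.027,0),("botRB",-.03,-.027,0),("botLF",.03,.027,0),("LB",-.03,.027,0)):
    p=bot+u*d+v*n+[0,0,z]; print(l,(proj("side",p)[0]-[270,130])*3.6,(proj("top",p)[0]-[230,130])*3.6+[396,0])
E
```

```text
14.17 tcp [619.3  67.9 140.1] psi -6.51 z [-0.001  0.    -1.   ] j [ 21.1  26.6  -7.4  -0.  -56.1  62.4] F [ 0.3  0.3 -1.8] w 53.4
hook [121.13832355 193.15279166] [502.06080668 284.9230323 ]
botRF [124.80622123 204.15746421] [495.23819739 279.53899206]
botRB [190.22085725 189.88644524] [509.51396012 192.62222229]
botLF [151.05692023 232.56623023] [575.68312057 290.95999936]
LB [217.7532901 217.609135 ] [589.40898876 203.88901429]
```

View pics/g5.png

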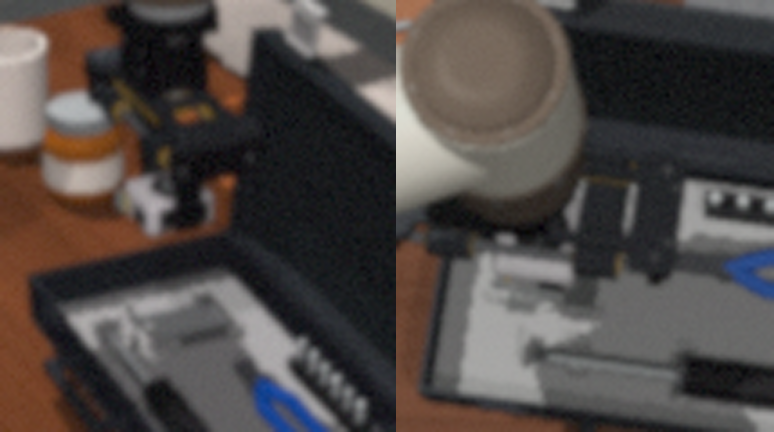

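The tape is held with its hook and front corner where predicted (side crop hook 121,193; corner 153,232). It still needs 10 mm in x; checking the bay position.

play_rows(
  targets=[
    [[1,0.0097,-0.001,0,0],[1,0.0097,-0.001,0,0],[1,0.0097,-0.001,-0.03,0],[1,0.0097,-0.001,-0.05,0],[1,0.0097,-0.001,-0.05,0]],
  ],
)

```text
time_s: 14.68
tcp_pos: [0.6247, 0.0622, 0.086]
ee_rot: [[0.993, -0.118, -0.011], [-0.118, -0.993, -0.002], [-0.011, 0.004, -1.0]]
wrist_force: [-0.9, 0.5, -2.2]
gripper_width: 0.62
```

```bash
python3 st.py
python3 - <<'E'
from h import *
def cw(x,y,z):
    t=np.radians(-6.6); return [.599+(x*np.cos(t)-y*np.sin(t))/1000,-.0227+(x*np.sin(t)+y*np.cos(t))/1000,z/1000]
b=cv2.imread("pics/top0.png");g=b[...,1].astype(int)
print(cw(20,90,8),proj("top",cw(20,90,8)))
M=np.zeros(g.shape,np.uint8);M[183:222,258:295]=(g<115)[183:222,258:295]
n,L,S,C=cv2.connectedComponentsWithStats(M);i=1+np.argmax(S[1:,4]);print(S[i],C[i])
p=np.argwhere(cv2.morphologyEx((L==i).astype(np.uint8),cv2.MORPH_OPEN,np.ones((7,7))))[:,::-1]; w=onz("top",p,.008)[:,:2]*1000; r=cv2.minAreaRect(w.astype(np.float32));print(r)
E
```

```text
14.68 tcp [624.7  62.2  86. ] psi -6.79 z [-0.011 -0.002 -1.   ] j [ 20.4  30.6  -9.4  -0.1 -50.7  62.9] F [-0.9  0.5 -2.2] w 54.0
[np.float64(0.6292117988563659), np.float64(0.06440480589417834), 0.008] [[275.65635979 203.85573004]]
[264 188  24  27 517] [275.26112186 200.74274662]
((635.5496826171875, 65.10043334960938), (61.11079025268555, 54.489471435546875), 1.6384658813476562)
```

Run:
```python
from h import *
c,s=np.cos(np.radians(-6.6)),np.sin(np.radians(-6.6)); R=np.array([[c,-s],[s,c]]);O=np.array([599,-22.7])
def tocase(w): return (w-O)@R
def patch(n,im,box,z,lo=60,hi=115):
    b=cv2.imread(im);g=b[...,1].astype(int);sat=np.ptp(b.astype(int),axis=2)
    x0,y0,x1,y1=box;M=np.zeros(g.shape,np.uint8);M[y0:y1,x0:x1]=((g<hi)&(g>lo)&(sat<25))[y0:y1,x0:x1]
    M=cv2.morphologyEx(M,cv2.MORPH_OPEN,np.ones((5,5)))
    k,L,S,C=cv2.connectedComponentsWithStats(M);i=1+np.argmax(S[1:,4])
    p=np.argwhere(L==i)[:,::-1];w=tocase(onz(n,p,z)[:,:2]*1000);r=cv2.minAreaRect(w.astype(np.float32))
    print(n,S[i],"case mean",w.mean(0).round(1),"rect",np.round(r[0],1),np.round(r[1],1),round(r[2],1),"ext",w.min(0).round(1),w.max(0).round(1))
patch("top","pics/top0.png",(258,183,295,222),.008)
patch("top","pics/top0.png",(300,222,352,250),.008)
patch("side","pics/side0.png",(305,205,345,228),.008)
patch("side","pics/side0.png",(312,225,360,262),.008)
# driver in the bed: black handle
b=cv2.imread("pics/t4.png");M=np.zeros(b.shape[:2],np.uint8);M[222:250,305:352]=(b.max(2)<55)[222:250,305:352]
M=cv2.morphologyEx(M,cv2.MORPH_OPEN,np.ones((3,3)));p=np.argwhere(M)[:,::-1];w=tocase(onz("top",p,.027)[:,:2]*1000);print("driver handle",w.mean(0),w.min(0),w.max(0),cv2.minAreaRect(w.astype(np.float32)))
# rim front/back profile along case x at y=-100 and 0, z45, and floor
t=cv2.imread("pics/top0.png")
for yy in(-140,130):
    xs=np.arange(-112,112,3.); W=(np.c_[xs,np.full(len(xs),yy)]@R.T+O); q=proj("top",np.c_[W,np.full(len(xs),45.)]/1000).astype(np.float32)
    print(yy,[(int(x),int(v)) for x,v in zip(xs,cv2.remap(t,q[:,0],q[:,1],1)[:,0].max(1)) if abs(x)>60])
```

```text
top [264 189  24  25 500] case mean [27.5 92. ] rect [27.2 91.8] [64.  56.2] 2.1 ext [-4.9 64.5] [ 60. 121.]
top [308 229  38  15 399] case mean [-44.6 -52.7] rect [-44.8 -52.3] [27.8 97.7] 0.8 ext [ -58.2 -101.3] [-30.3  -3.3]
side [314 213  20  12 174] case mean [30.3 90.2] rect [29.2 92.5] [62.7 60.6] 0.4 ext [-2.1 62.1] [ 60.4 122.9]
side [312 240  17  22 201] case mean [-49.4 -56.7] rect [-50.9 -61.3] [108.4  36.2] 83.1 ext [ -68.5 -115. ] [-26.9  -7.1]
driver handle [-49.06111467 -56.80870637] [ -62.37508875 -101.76495209] [-36.21148843 -11.16090181] ((-49.2996711730957, -56.4593391418457), (90.60794067382812, 26.146596908569336), 89.97093200683594)
-140 [(-112, 109), (-109, 110), (-106, 109), (-103, 107), (-100, 97), (-97, 79), (-94, 49), (-91, 43), (-88, 80), (-85, 122), (-82, 143), (-79, 148), (-76, 155), (-73, 158), (-70, 160), (-67, 159), (-64, 160), (-61, 161), (62, 161), (65, 162), (68, 160), (71, 160), (74, 161), (77, 162), (80, 161), (83, 154), (86, 124), (89, 66), (92, 29), (95, 35), (98, 47), (101, 51), (104, 54), (107, 54), (110, 53)]
130 [(-112, 114), (-109, 111), (-106, 108), (-103, 111), (-100, 115), (-97, 101), (-94, 69), (-91, 48), (-88, 80), (-85, 127), (-82, 150), (-79, 155), (-76, 158), (-73, 166), (-70, 170), (-67, 169), (-64, 168), (-61, 170), (62, 165), (65, 165), (68, 166), (71, 164), (74, 165), (77, 164), (80, 165), (83, 158), (86, 130), (89, 73), (92, 31), (95, 35), (98, 47), (101, 53), (104, 58), (107, 56), (110, 48)]
```

Run:
```python
from h import *
c,s=np.cos(np.radians(-6.6)),np.sin(np.radians(-6.6)); R=np.array([[c,-s],[s,c]]);O=np.array([599,-22.7])
def cw(P): P=np.array(P,float); return np.c_[P[:,:2]@R.T+O,P[:,2]]/1000
inner=[(-14,59,18),(-14,97,18),(54,59,18),(54,121,18)]; box=[(x,y,8) for x,y in((-14,59),(-14,121),(54,121),(54,59))]
hs=[(-67,-104,18),(-67,-90,18),(-33,-90,18),(-33,-104,18),(-67,-18,18),(-67,-6,18),(-33,-18,18),(-33,-6,18)]
bl=[(-58,58,27),(-58,72,27),(-42,58,27),(-42,72,27)]; rim=[(-91,-166,45),(-91,166,45),(91,-166,45),(91,166,45)]
b=cv2.imread("pics/top0.png")[172:262,236:386]; k=5; b=cv2.resize(b,None,fx=k,fy=k,interpolation=cv2.INTER_CUBIC)
for L,col in((inner,(0,0,255)),(box,(255,0,0)),(hs,(0,0,255)),(bl,(0,255,0)),(rim,(0,255,255))):
    for p in proj("top",cw(L)): cv2.circle(b,tuple(int(v) for v in ((p-[236,172]+.5)*k)),2,col,-1)
cv2.imwrite("pics/fit.png",b)
```

```text
(no output)
```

View pics/fit.png

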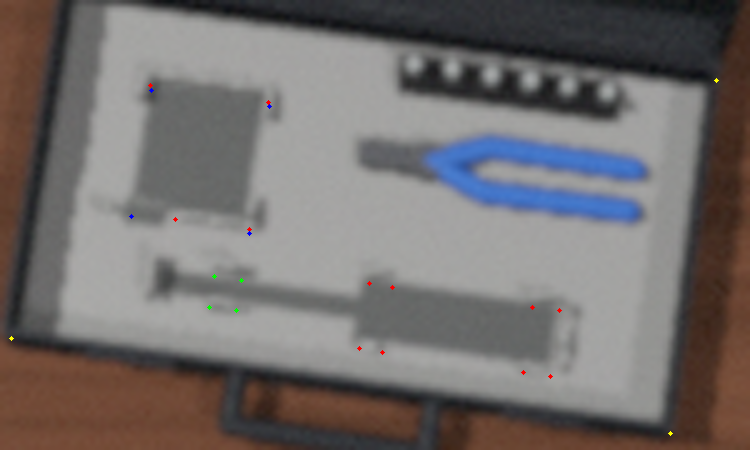

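The overlay shows the ribs about 1–1.5 px (≈3–4 mm) farther back than my fit, while the slope agrees. I'll correct the tape target by +3.5 mm in x and lower it slowly, watching the force.

play_rows(
  targets=[
    [[1,0.0035,0.001,-0.01,0],[1,0.0035,0.001,-0.03,0],[1,0.0035,0.001,-0.045,0],[1,0.0035,0.001,-0.045,0],[1,0.0035,0.001,-0.045,0]],
  ],
)

```text
time_s: 15.1
tcp_pos: [0.6329, 0.0646, 0.0468]
ee_rot: [[0.993, -0.116, 0.0], [-0.116, -0.993, -0.0], [0.0, 0.0, -1.0]]
wrist_force: [0.3, 0.6, -0.5]
gripper_width: 0.618
```

play_rows(
  targets=[
    [[1,0,0,-0.003,0],[1,0,0,-0.006,0],[1,0,0,-0.009,0],[1,0,0,-0.012,0],[1,0,0,-0.012,0]],
  ],
)

```text
time_s: 15.52
tcp_pos: [0.6326, 0.065, 0.0343]
ee_rot: [[0.993, -0.116, 0.0], [-0.116, -0.993, 0.0], [0.0, -0.0, -1.0]]
wrist_force: [0.2, 0.2, -1.6]
gripper_width: 0.619
```

```bash
python3 st.py
```

```text
15.52 tcp [632.6  65.   34.3] psi -6.63 z [ 0.  0. -1.] j [ 20.4  34.6 -11.1  -0.  -44.3  62.9] F [ 0.2  0.2 -1.6] w 53.8
```

play_rows(
  targets=[
    [[1,0,0,-0.002,0],[1,0,0,-0.004,0],[1,0,0,-0.004,0],[0.2,0,0,-0.004,0],[0.2,0,0,-0.004,0]],
  ],
)

```text
time_s: 15.93
tcp_pos: [0.6328, 0.065, 0.0308]
ee_rot: [[0.993, -0.115, 0.001], [-0.115, -0.993, 0.0], [0.001, -0.0, -1.0]]
wrist_force: [0.9, 0.1, 0.6]
gripper_width: 0.698
```

play_rows(
  targets=[
    [[0.2,0,0,0,0],[0.2,0,0,0,0],[0.2,0,0,0,0],[0.2,0,0,0,0]],
  ],
)

```text
time_s: 16.27
tcp_pos: [0.6326, 0.065, 0.0306]
ee_rot: [[0.993, -0.116, 0.0], [-0.116, -0.993, 0.0], [0.0, -0.0, -1.0]]
wrist_force: [-0.2, 0.9, 0.1]
gripper_width: 0.795
```

play_rows(
  targets=[
    [[0.2,0,0,0.015,0],[0.2,0,0,0.04,0],[0.2,0,0,0.08,0],[0.2,0,0,0.115,0],[0.2,0,0,0.13,0]],
  ],
)

```text
time_s: 16.68
tcp_pos: [0.6351, 0.0653, 0.1665]
ee_rot: [[0.993, -0.114, 0.009], [-0.114, -0.993, 0.001], [0.009, -0.002, -1.0]]
wrist_force: [0.7, -1.1, 0.5]
gripper_width: 0.797
```

play_rows(
  targets=[
    [[1,-0.03,-0.01,0.02,0],[1,-0.06,-0.02,0.05,0],[1,-0.09,-0.02,0.07,0],[1,-0.12,-0.02,0.1,0],[1,-0.14,-0.02,0.1,0]],
  ],
)

```text
time_s: 17.1
tcp_pos: [0.4931, 0.0449, 0.2665]
ee_rot: [[0.993, -0.115, 0.011], [-0.115, -0.993, 0.002], [0.01, -0.004, -1.0]]
wrist_force: [0.4, 0.6, 0.7]
gripper_width: 0.507
```

```bash
python3 st.py
python3 - <<'E'
from h import *
a=capture("side"); b=capture("top"); cv2.imwrite("pics/s6.png",a); cv2.imwrite("pics/t6.png",b)
A=cv2.resize(a[110:290,270:420],None,fx=3,fy=3,interpolation=cv2.INTER_CUBIC);B=cv2.resize(b[110:265,232:346],None,fx=3,fy=3,interpolation=cv2.INTER_CUBIC)
o=np.zeros((540,792,3),np.uint8);o[:,:450]=A;o[:465,450:792]=B;cv2.imwrite("pics/g6.png",o)
E
```

```text
17.1 tcp [493.1  44.9 266.5] psi -6.6 z [ 0.011  0.002 -1.   ] j [ 24.1   7.8 -15.2   0.1 -66.4  59.2] F [0.4 0.6 0.7] w 44.1
```

View pics/g6.png

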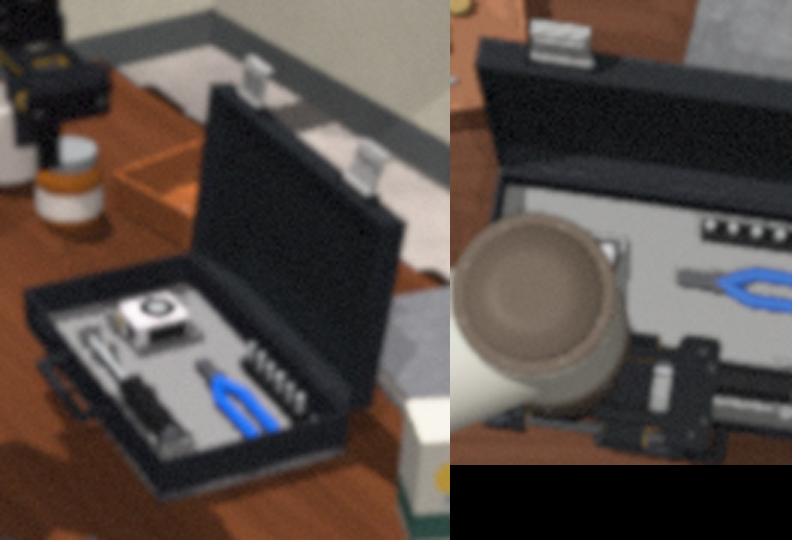

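Side crop: the tape sits in its bay at (150,315) with the hook towards the front-left, and the driver is in its bed with the blade in the slot at (95,335). Next I need the lid angle from its top far edge.

Run:
```python
from h import *
c,s=np.cos(np.radians(-6.6)),np.sin(np.radians(-6.6)); R=np.array([[c,-s],[s,c]]);O=np.array([602,-22.5])
for n,px in(("top",[[241.7,123.3],[392.3,142.7]]),("side",[[342,138],[403.5,186]])):
    for p in px:
        for z in(.225,.235,.24):
            print(n,p,z,((onz(n,[p],z)[:,:2]*1000-O)@R).round(1))
for th in(1.5,1.6,1.72): 
    print(th,"outer",95-190*np.cos(th)+25*np.sin(th),45+190*np.sin(th)+25*np.cos(th),"inner",95-190*np.cos(th),45+190*np.sin(th))
```

```text
top [241.7, 123.3] 0.225 [[141.8 171.2]]
top [241.7, 123.3] 0.235 [[138.2 169.3]]
top [241.7, 123.3] 0.24 [[136.4 168.4]]
top [392.3, 142.7] 0.225 [[ 144.9 -168.6]]
top [392.3, 142.7] 0.235 [[ 141.3 -167.6]]
top [392.3, 142.7] 0.24 [[ 139.5 -167.2]]
side [342, 138] 0.225 [[128.3 175. ]]
side [342, 138] 0.235 [[117.8 154.3]]
side [342, 138] 0.24 [[112.6 143.9]]
side [403.5, 186] 0.225 [[ 134.4 -172.1]]
side [403.5, 186] 0.235 [[ 123.8 -187.9]]
side [403.5, 186] 0.24 [[ 118.5 -195.8]]
1.5 outer 106.49730634823781 236.2924774964629 inner 81.55993168313645 234.52404745477034
1.6 outer 125.5372493132825 234.18899652035375 inner 100.54790923724488 234.91898457788596
1.72 outer 147.96587720167665 229.1727880341092 inner 123.2436330515591 232.88905554089328
```

play_rows(
  targets=[
    [[1,0.0,-0.02,0.025,-0.11],[1,0,-0.04,0.05,-0.22],[1,0.0,-0.05,0.075,-0.33],[1,0.0,-0.06,0.085,-0.44],[1,0.0,-0.06,0.085,-0.53]],
  ],
)

```text
time_s: 17.62
tcp_pos: [0.4942, -0.0163, 0.3483]
ee_rot: [[0.794, -0.607, 0.006], [-0.607, -0.795, 0.0], [0.004, -0.004, -1.0]]
wrist_force: [0.6, 0.0, -0.4]
gripper_width: 0.054
```

play_rows(
  targets=[
    [[1,0.025,-0.005,0,-0.11],[1,0.05,-0.01,0,-0.22],[1,0.075,-0.015,0,-0.33],[1,0.1,-0.02,0,-0.44],[1,0.125,-0.025,0.0,-0.53]],
  ],
)

```text
time_s: 18.03
tcp_pos: [0.6191, -0.0405, 0.3444]
ee_rot: [[0.38, -0.925, -0.002], [-0.925, -0.38, -0.0], [-0.0, 0.001, -1.0]]
wrist_force: [0.1, 0.7, 0.3]
gripper_width: 0.007
```

```bash
python3 st.py
```

```text
18.03 tcp [619.1 -40.5 344.4] psi -67.67 z [-0.002 -0.    -1.   ] j [ 11.2  18.9  10.5  -0.  -81.7  11.1] F [0.1 0.7 0.3] w 0.6
```

play_rows(
  targets=[
    [[1,0.032,0,0,-0.11],[1,0.064,0,0,-0.22],[1,0.096,0,0,-0.33],[1,0.128,-0.002,0,-0.44],[1,0.159,-0.002,0.0,-0.505]],
  ],
)

```text
time_s: 18.45
tcp_pos: [0.7784, -0.0426, 0.3438]
ee_rot: [[-0.115, -0.993, -0.002], [-0.993, 0.115, -0.0], [0.0, 0.002, -1.0]]
wrist_force: [0.8, -0.2, -0.2]
gripper_width: 0.003
```

play_rows(
  targets=[
    [[1,0,0,0,0],[1,0,0,-0.03,0],[1,0,0,-0.07,0],[1,0,0,-0.105,0],[1,0,0,-0.125,0]],
  ],
)

```text
time_s: 18.87
tcp_pos: [0.7746, -0.042, 0.2135]
ee_rot: [[-0.11, -0.994, -0.009], [-0.994, 0.11, 0.001], [0.0, 0.009, -1.0]]
wrist_force: [0.4, -0.2, -0.9]
gripper_width: 0.006
```

```bash
python3 st.py
python3 - <<'E'
import numpy as np
r=165
for th in [1.75,1.7,1.6,1.5,1.4,1.3,1.2,1.1,1,.9,.8,.7,.6,.5,.4,.3,.2,.15,.1,.05,0]:
    x=95-r*np.cos(th)+25*np.sin(th)+15; z=45+r*np.sin(th)+25*np.cos(th)+17
    print(th,(602+.9934*x).round(0),(-22.5-.1149*x).round(0),z.round(0))
E
```

```text
18.87 tcp [774.6 -42.  213.5] psi -96.31 z [-0.009  0.001 -1.   ] j [  8.7  38.5  24.9  -0.1 -76.9 -15. ] F [ 0.4 -0.2 -0.9] w 0.5
1.75 765.0 -41.0 220.0
1.7 757.0 -40.0 222.0
1.6 741.0 -39.0 226.0
1.5 724.0 -37.0 228.0
1.4 708.0 -35.0 229.0
1.3 691.0 -33.0 228.0
1.2 675.0 -31.0 225.0
1.1 659.0 -29.0 220.0
1 644.0 -27.0 214.0
0.9 629.0 -26.0 207.0
0.8 615.0 -24.0 198.0
0.7 602.0 -22.0 187.0
0.6 590.0 -21.0 176.0
0.5 579.0 -20.0 163.0
0.4 570.0 -19.0 149.0
0.3 562.0 -18.0 135.0
0.2 556.0 -17.0 119.0
0.15 553.0 -17.0 111.0
0.1 551.0 -17.0 103.0
0.05 549.0 -16.0 95.0
0 547.0 -16.0 87.0
```

play_rows(
  targets=[
    [[1,-0.021,0.002,0.003,0],[1,-0.037,0.004,0.007,0],[1,-0.054,0.006,0.009,0],[1,-0.07,0.008,0.01,0],[1,-0.087,0.01,0.009,0]],
  ],
)

```text
time_s: 19.28
tcp_pos: [0.6906, -0.0322, 0.229]
ee_rot: [[-0.109, -0.994, 0.004], [-0.994, 0.109, -0.0], [-0.0, -0.004, -1.0]]
wrist_force: [4.2, -0.5, -1.4]
gripper_width: 0.007
```

```bash
python3 st.py
```

```text
19.28 tcp [690.6 -32.2 229. ] psi -96.28 z [ 0.004 -0.    -1.   ] j [ 10.7  28.8   9.9   0.1 -70.8 -17. ] F [ 4.2 -0.5 -1.4] w 0.6
```

play_rows(
  targets=[
    [[1,-0.016,0.002,-0.003,0],[1,-0.032,0.004,-0.008,0],[1,-0.047,0.006,-0.014,0],[1,-0.062,0.007,-0.021,0],[1,-0.076,0.009,-0.03,0]],
  ],
)

```text
time_s: 19.7
tcp_pos: [0.6143, -0.0231, 0.2005]
ee_rot: [[-0.109, -0.994, 0.004], [-0.994, 0.109, -0.0], [-0.0, -0.004, -1.0]]
wrist_force: [0.7, 0.1, 2.4]
gripper_width: 0.004
```

play_rows(
  targets=[
    [[1,-0.013,0.001,-0.011,0],[1,-0.025,0.003,-0.022,0],[1,-0.036,0.004,-0.035,0],[1,-0.045,0.005,-0.049,0],[1,-0.049,0.005,-0.056,0]],
  ],
)

```text
time_s: 20.12
tcp_pos: [0.5628, -0.0181, 0.1419]
ee_rot: [[-0.109, -0.994, -0.003], [-0.994, 0.109, -0.0], [0.0, 0.003, -1.0]]
wrist_force: [-0.2, 1.0, 1.5]
gripper_width: 0.002
```

```bash
python3 st.py
```

```text
20.12 tcp [562.8 -18.1 141.9] psi -96.29 z [-0.003 -0.    -1.   ] j [ 14.6  21.3 -16.   -0.  -52.9 -20.9] F [-0.2  1.   1.5] w 0.1
```

play_rows(
  targets=[
    [[1,-0.004,0,-0.007,0],[1,-0.007,0.001,-0.015,0],[1,-0.01,0.001,-0.023,0],[1,-0.013,0.001,-0.031,0],[1,-0.015,0.002,-0.036,0]],
  ],
)

```text
time_s: 20.53
tcp_pos: [0.5494, -0.0162, 0.1064]
ee_rot: [[-0.11, -0.994, -0.001], [-0.994, 0.11, -0.0], [0.0, 0.001, -1.0]]
wrist_force: [0.4, 0.2, -0.2]
gripper_width: 0.002
```

play_rows(
  targets=[
    [[1,-0.001,0,-0.004,0],[1,-0.001,0,-0.008,0],[1,-0.002,0,-0.012,0],[1,-0.003,0,-0.015,0],[1,-0.003,0,-0.017,0]],
  ],
)

```text
time_s: 20.95
tcp_pos: [0.5466, -0.016, 0.0902]
ee_rot: [[-0.11, -0.994, -0.0], [-0.994, 0.11, 0.0], [-0.0, 0.0, -1.0]]
wrist_force: [-1.0, -0.5, 1.0]
gripper_width: 0.002
```

```bash
python3 st.py
```

```text
20.95 tcp [546.6 -16.   90.2] psi -96.3 z [-0.  0. -1.] j [ 15.3  23.5 -21.6  -0.  -44.9 -21.6] F [-1.  -0.5  1. ] w 0.2
```

play_rows(
  targets=[
    [[1,0,0,-0.001,0],[1,0,0,-0.002,0],[1,0,0,-0.003,0],[1,0,0,-0.004,0],[1,0,0,-0.004,0]],
  ],
)

```text
time_s: 21.37
tcp_pos: [0.5465, -0.0161, 0.0874]
ee_rot: [[-0.109, -0.994, -0.0], [-0.994, 0.109, -0.0], [0.0, 0.0, -1.0]]
wrist_force: [-2.4, 0.4, 5.6]
gripper_width: 0.002
```

```bash
python3 st.py
```

```text
21.37 tcp [546.5 -16.1  87.4] psi -96.28 z [-0. -0. -1.] j [ 15.3  23.7 -21.8   0.  -44.5 -21.6] F [-2.4  0.4  5.6] w 0.2
```

play_rows(
  targets=[
    [[1,0,0,-0.001,0],[1,0,0,-0.002,0],[1,0,0,-0.003,0],[1,0,0,-0.003,0]],
  ],
)

```text
time_s: 21.7
tcp_pos: [0.5466, -0.0161, 0.0873]
ee_rot: [[-0.108, -0.994, 0.001], [-0.994, 0.108, -0.001], [0.001, -0.001, -1.0]]
wrist_force: [-8.2, 3.1, 22.1]
gripper_width: 0.0
```

```bash
python3 st.py
```

```text
21.7 tcp [546.6 -16.1  87.3] psi -96.22 z [ 0.001 -0.001 -1.   ] j [ 15.3  23.7 -21.8   0.1 -44.4 -21.6] F [-8.2  3.1 22.1] w 0.0
```

The lid stopped hard at tip z 70 mm (22 N, no motion), so it is shut. Now the left latch.

play_rows(
  targets=[
    [[1,0,0,0.02,0],[1,0,0,0.04,0],[1,-0.026,0.038,0.04,0],[1,-0.052,0.076,0.04,0],[1,-0.078,0.115,0.04,0]],
  ],
)

```text
time_s: 22.12
tcp_pos: [0.4759, 0.0879, 0.1239]
ee_rot: [[-0.112, -0.994, 0.001], [-0.994, 0.112, 0.001], [-0.001, -0.001, -1.0]]
wrist_force: [0.4, 0.8, -0.1]
gripper_width: 0.005
```

play_rows(
  targets=[
    [[1,0,0,0,0],[1,0,0,0,0],[1,0,0,-0.02,0],[1,0,0,-0.03,0],[1,0,0,-0.037,0]],
  ],
)

```text
time_s: 22.53
tcp_pos: [0.4765, 0.0865, 0.0855]
ee_rot: [[-0.111, -0.994, -0.001], [-0.994, 0.111, -0.001], [0.001, 0.001, -1.0]]
wrist_force: [0.0, -0.0, -0.4]
gripper_width: 0.001
```

play_rows(
  targets=[
    [[1,-0.001,0,-0.004,0],[1,-0.001,0,-0.007,0],[1,-0.001,0,-0.011,0],[1,-0.001,0,-0.015,0],[1,0,0,-0.019,0]],
  ],
)

```text
time_s: 22.95
tcp_pos: [0.4766, 0.0872, 0.0676]
ee_rot: [[-0.11, -0.994, 0.001], [-0.994, 0.11, 0.0], [-0.0, -0.001, -1.0]]
wrist_force: [0.5, -0.8, 1.6]
gripper_width: 0.003
```

```bash
python3 st.py
```

```text
22.95 tcp [476.6  87.2  67.6] psi -96.32 z [ 0.001  0.    -1.   ] j [ 29.6  20.5 -31.6   0.  -37.9 -36. ] F [ 0.5 -0.8  1.6] w 0.3
```

play_rows(
  targets=[
    [[1,-0.004,0.006,-0.003,0],[1,-0.005,0.011,-0.006,0],[1,0,0.0105,-0.0135,0],[1,0.007,0.01,-0.0185,0],[1,0.0125,0.009,-0.0215,0]],
  ],
)

```text
time_s: 23.37
tcp_pos: [0.4886, 0.0964, 0.0448]
ee_rot: [[-0.109, -0.994, -0.002], [-0.994, 0.109, -0.001], [0.001, 0.002, -1.0]]
wrist_force: [-1.1, 1.7, -0.9]
gripper_width: 0.001
```

play_rows(
  targets=[
    [[1,0.003,0,0,0],[1,0.005,-0.001,0,0],[1,0.005,-0.001,0,0]],
  ],
)

```text
time_s: 23.62
tcp_pos: [0.4952, 0.0955, 0.0462]
ee_rot: [[-0.11, -0.994, 0.002], [-0.994, 0.11, 0.001], [-0.001, -0.002, -1.0]]
wrist_force: [0.7, -0.6, -0.2]
gripper_width: 0.003
```

```bash
python3 st.py
```

```text
23.62 tcp [495.2  95.5  46.2] psi -96.32 z [ 0.002  0.001 -1.   ] j [ 29.4  24.  -30.    0.  -35.9 -35.7] F [ 0.7 -0.6 -0.2] w 0.3
```

play_rows(
  targets=[
    [[1,0.002,0,0,0],[1,0.003,0,0,0],[1,0.003,0,0,0]],
  ],
)

```text
time_s: 23.87
tcp_pos: [0.4968, 0.0952, 0.0462]
ee_rot: [[-0.11, -0.994, -0.0], [-0.994, 0.11, 0.0], [-0.0, 0.0, -1.0]]
wrist_force: [-0.1, 0.3, 0.1]
gripper_width: 0.006
```

```bash
python3 st.py
```

```text
23.87 tcp [496.8  95.2  46.2] psi -96.32 z [-0.  0. -1.] j [ 29.3  24.1 -29.7  -0.  -36.2 -35.6] F [-0.1  0.3  0.1] w 0.6
```

play_rows(
  targets=[
    [[1,0.001,0,0,0],[1,0.002,0,0,0],[1,0.003,0,0,0],[1,0.003,0,0,0]],
  ],
)

```text
time_s: 24.2
tcp_pos: [0.4996, 0.0952, 0.0459]
ee_rot: [[-0.11, -0.994, -0.001], [-0.994, 0.11, -0.0], [0.001, 0.001, -1.0]]
wrist_force: [-1.7, -0.7, -0.9]
gripper_width: 0.007
```

```bash
python3 st.py
python3 - <<'E'
from h import *
a=capture("side"); b=capture("top"); cv2.imwrite("pics/s7.png",a); cv2.imwrite("pics/t7.png",b)
A=cv2.resize(a[140:290,260:390],None,fx=3,fy=3,interpolation=cv2.INTER_CUBIC);B=cv2.resize(b[150:275,230:360],None,fx=3,fy=3,interpolation=cv2.INTER_CUBIC)
o=np.zeros((450,780,3),np.uint8);o[:,:390]=A;o[:375,390:]=B;cv2.imwrite("pics/g7.png",o)
E
```

```text
24.2 tcp [499.6  95.2  45.9] psi -96.3 z [-0.001 -0.    -1.   ] j [ 29.1  24.4 -29.3  -0.  -36.4 -35.4] F [-1.7 -0.7 -0.9] w 0.6
```

View pics/g7.png

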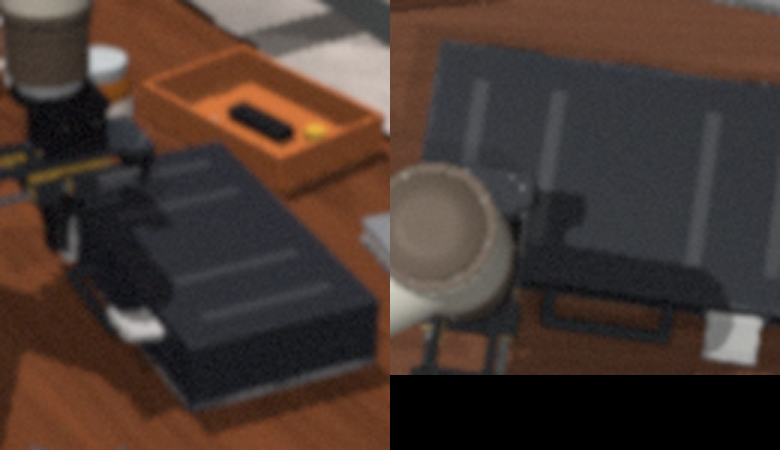

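The lid is shut, and the left latch hangs down at side crop (70,240). The right latch still sticks out at (135,322). I'll press the left one on until it resists.

play_rows(
  targets=[
    [[1,0.001,0,0,0],[1,0.002,0,0,0],[1,0.003,0,0,0],[1,0.003,0,0,0]],
  ],
)

```text
time_s: 24.63
tcp_pos: [0.5015, 0.0951, 0.0458]
ee_rot: [[-0.11, -0.994, -0.003], [-0.994, 0.11, -0.001], [0.001, 0.003, -1.0]]
wrist_force: [-6.7, 1.6, 2.6]
gripper_width: 0.007
```

```bash
python3 st.py
```

```text
24.63 tcp [501.5  95.1  45.8] psi -96.33 z [-0.003 -0.001 -1.   ] j [ 29.   24.6 -28.9  -0.1 -36.7 -35.2] F [-6.7  1.6  2.6] w 0.6
```

play_rows(
  targets=[
    [[1,0.001,0,0,0],[1,0.002,0,0,0],[1,0.003,0,0,0],[1,0.003,0,0,0]],
  ],
)

```text
time_s: 24.97
tcp_pos: [0.5017, 0.095, 0.0457]
ee_rot: [[-0.111, -0.994, -0.009], [-0.994, 0.111, -0.002], [0.003, 0.008, -1.0]]
wrist_force: [-14.1, 5.9, 8.3]
gripper_width: 0.011
```

```bash
python3 st.py
```

```text
24.97 tcp [501.7  95.   45.7] psi -96.37 z [-0.009 -0.002 -1.   ] j [ 28.9  24.7 -28.6  -0.2 -37.2 -35.1] F [-14.1   5.9   8.3] w 0.9
```

The latch hit a firm stop (14 N, no motion). I'll back off and do the right one with the same relative path.

play_rows(
  targets=[
    [[1,-0.015,0.002,0,0],[1,-0.04,0.004,0,0],[1,-0.04,0.004,0.03,0],[1,-0.04,0.004,0.054,0],[1,-0.04,0.004,0.054,0]],
  ],
)

```text
time_s: 25.38
tcp_pos: [0.47, 0.1015, 0.1051]
ee_rot: [[-0.107, -0.994, 0.012], [-0.994, 0.107, 0.005], [-0.006, -0.011, -1.0]]
wrist_force: [1.0, 0.5, -0.7]
gripper_width: 0.012
```

play_rows(
  targets=[
    [[1,-0.004,-0.04,0,0],[1,-0.008,-0.08,0,0],[1,-0.012,-0.12,0,0],[1,-0.016,-0.16,0,0],[1,-0.018,-0.2,0,0]],
  ],
)

```text
time_s: 25.8
tcp_pos: [0.4486, -0.1021, 0.1007]
ee_rot: [[-0.108, -0.994, 0.004], [-0.994, 0.108, 0.0], [-0.0, -0.004, -1.0]]
wrist_force: [1.2, 0.7, -0.7]
gripper_width: 0.006
```

play_rows(
  targets=[
    [[1,0,-0.009,0,0],[1,0,-0.009,-0.01,0],[1,0,-0.009,-0.018,0],[1,0,-0.009,-0.02,0]],
  ],
)

```text
time_s: 26.13
tcp_pos: [0.4478, -0.1098, 0.0791]
ee_rot: [[-0.11, -0.994, -0.001], [-0.994, 0.11, -0.0], [0.0, 0.001, -1.0]]
wrist_force: [-0.1, -0.4, 1.4]
gripper_width: 0.002
```

```bash
python3 st.py
python3 - <<'E'
from h import *
a=capture("side"); b=capture("top"); cv2.imwrite("pics/s8.png",a)
hsv=cv2.cvtColor(a,cv2.COLOR_BGR2HSV); t=np.array(sense()["tcp_pos"]); print(proj("side",t-[0,0,.017]))
def cw(x,y,z,O): 
    c,s=np.cos(np.radians(-6.6)),np.sin(np.radians(-6.6)); return np.array([O[0]+c*x-s*y,O[1]+s*x+c*y,z])/1000
for O in((602,-22.5),(607,-22.5)): print([proj("side",cw(x,y,z,O))[0].round(1).tolist() for x,y,z in((-104,84,20),(-104,126,20),(-104,84,58),(-104,126,58))])
M=np.zeros(a.shape[:2],np.uint8);m=(hsv[...,1]<50)&(hsv[...,2]>90);M[195:240,270:320]=m[195:240,270:320]
k,L,S,C=cv2.connectedComponentsWithStats(M);print([ (S[i].tolist(),C[i].round(1).tolist()) for i in range(1,k) if S[i,4]>12])
E
```

```text
26.13 tcp [ 447.8 -109.8   79.1] psi -96.33 z [-0.001 -0.    -1.   ] j [  6.5  17.6 -34.    0.  -38.4 -12.8] F [-0.1 -0.4  1.4] w 0.2
[[296.6126895  249.47201346]]
[[284.8, 226.1], [279.8, 219.5], [284.4, 215.2], [279.2, 208.7]]
[[286.3, 225.6], [281.2, 219.0], [285.8, 214.7], [280.7, 208.3]]
[([288, 195, 13, 2, 18], [293.7, 195.3]), ([278, 208, 7, 6, 24], [280.9, 210.2])]
```

play_rows(
  targets=[
    [[1,0.002,0,-0.005,0],[1,0.003,0,-0.009,0],[1,0.004,0,-0.013,0],[1,0.006,0,-0.018,0],[1,0.008,0,-0.022,0]],
  ],
)

```text
time_s: 26.65
tcp_pos: [0.4558, -0.1094, 0.0574]
ee_rot: [[-0.109, -0.994, -0.001], [-0.994, 0.109, -0.0], [0.0, 0.001, -1.0]]
wrist_force: [-1.1, -0.6, 0.8]
gripper_width: 0.008
```

play_rows(
  targets=[
    [[1,0.003,0,-0.003,0],[1,0.007,-0.001,-0.006,0],[1,0.01,-0.001,-0.008,0],[1,0.0155,-0.002,-0.011,0],[1,0.019,-0.003,-0.011,0]],
  ],
)

```text
time_s: 27.07
tcp_pos: [0.4751, -0.1126, 0.0464]
ee_rot: [[-0.11, -0.994, -0.001], [-0.994, 0.11, 0.0], [-0.0, 0.001, -1.0]]
wrist_force: [-1.2, 0.1, -0.8]
gripper_width: 0.006
```

```bash
python3 st.py
```

```text
27.07 tcp [ 475.1 -112.6   46.4] psi -96.31 z [-0.001  0.    -1.   ] j [  5.8  22.9 -32.1  -0.  -35.1 -12.1] F [-1.2  0.1 -0.8] w 0.5
```

play_rows(
  targets=[
    [[1,0.001,0,0,0],[1,0.002,0,0,0],[1,0.003,0,0,0],[1,0.004,0,0,0]],
  ],
)

```text
time_s: 27.4
tcp_pos: [0.4772, -0.1128, 0.0467]
ee_rot: [[-0.11, -0.994, -0.004], [-0.994, 0.11, -0.0], [0.0, 0.004, -1.0]]
wrist_force: [-5.6, 1.5, 0.5]
gripper_width: 0.005
```

```bash
python3 st.py
```

```text
27.4 tcp [ 477.2 -112.8   46.7] psi -96.34 z [-0.004 -0.    -1.   ] j [  5.7  23.  -31.7  -0.  -35.5 -12. ] F [-5.6  1.5  0.5] w 0.4
```

play_rows(
  targets=[
    [[1,0.002,0,0,0],[1,0.004,0,0,0],[1,0.004,0,0,0],[1,0.004,0,0,0]],
  ],
)

```text
time_s: 27.73
tcp_pos: [0.4773, -0.1129, 0.0466]
ee_rot: [[-0.111, -0.994, -0.011], [-0.994, 0.111, 0.0], [0.001, 0.011, -1.0]]
wrist_force: [-12.0, 1.5, 7.9]
gripper_width: 0.006
```

```bash
python3 st.py
```

```text
27.73 tcp [ 477.3 -112.9   46.6] psi -96.39 z [-0.011  0.    -1.   ] j [  5.7  23.2 -31.3  -0.1 -36.1 -12. ] F [-12.    1.5   7.9] w 0.5
```

play_rows(
  targets=[
    [[1,-0.015,0.002,0,0],[1,-0.045,0.004,0,0],[1,-0.045,0.004,0.03,0],[1,-0.045,0.004,0.07,0],[1,-0.045,0.004,0.11,0]],
  ],
)

```text
time_s: 28.15
tcp_pos: [0.438, -0.1087, 0.1586]
ee_rot: [[-0.109, -0.994, 0.001], [-0.994, 0.109, -0.001], [0.001, -0.001, -1.0]]
wrist_force: [1.8, -0.1, 0.0]
gripper_width: 0.004
```

play_rows(
  targets=[
    [[1,-0.03,0.0,0.03,0],[1,-0.06,0.0,0.06,0],[1,-0.07,0.0,0.1,0],[1,-0.07,0.0,0.13,0],[1,-0.07,0.0,0.15,0]],
  ],
)

```text
time_s: 28.57
tcp_pos: [0.3691, -0.1089, 0.3122]
ee_rot: [[-0.109, -0.994, 0.012], [-0.994, 0.109, -0.0], [-0.001, -0.012, -1.0]]
wrist_force: [0.0, -1.2, 0.4]
gripper_width: 0.009
```

```bash
python3 st.py
python3 - <<'E'
from h import *
a=capture("side"); b=capture("top"); cv2.imwrite("pics/s9.png",a); cv2.imwrite("pics/t9.png",b)
A=cv2.resize(a[180:290,260:390],None,fx=3,fy=3,interpolation=cv2.INTER_CUBIC);B=cv2.resize(b[150:275,230:360],None,fx=3,fy=3,interpolation=cv2.INTER_CUBIC)
o=np.zeros((600,780,3),np.uint8);o[:330,:390]=A;o[:375,390:]=B
o[375:600,:300]=cv2.resize(a,(300,225));o[375:600,310:610]=cv2.resize(b,(300,225));cv2.imwrite("pics/g9.png",o)
E
```

```text
28.57 tcp [ 369.1 -108.9  312.2] psi -96.25 z [ 0.012 -0.    -1.   ] j [  8.2  -5.9 -22.6   0.1 -72.6 -14.5] F [ 0.  -1.2  0.4] w 0.8
```

View pics/g9.png

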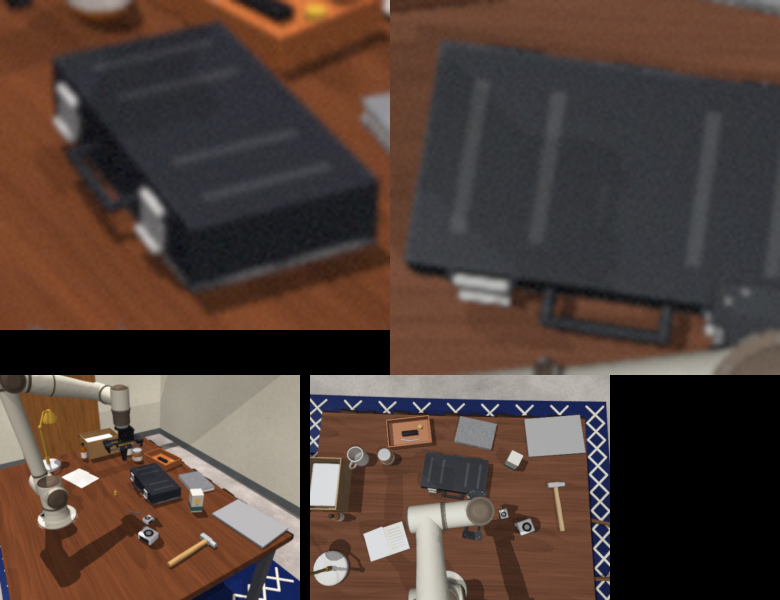

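Run:
```python
from h import *
c,s=np.cos(np.radians(-6.6)),np.sin(np.radians(-6.6)); R=np.array([[c,-s],[s,c]])
b=cv2.imread("pics/t9.png");a=cv2.imread("pics/s9.png")
for O in((602,-22.5),(606,-22.5)):
    cw=lambda P:np.c_[np.array(P,float)[:,:2]@R.T+O,np.array(P,float)[:,2]]/1000
    print(O,"lid front-left top",proj("top",cw([(-95,170,70)])),"crop obs",[230+17/3,150+265/3])
    for phi in(0,.2,.4):
        P=[(-102-38*np.sin(phi)-2.5,y,58-38*np.cos(phi)) for y in(105,-105)]
        print(phi,"top",proj("top",cw(P)).round(1).tolist(),"side",proj("side",cw(P)).round(1).tolist())
for n,im,box in(("topL",b,(245,235,275,258)),("sideL",a,(272,200,292,232)),("sideR",a,(298,236,320,270))):
    h=cv2.cvtColor(im,cv2.COLOR_BGR2HSV);x0,y0,x1,y1=box;m=np.argwhere((h[y0:y1,x0:x1,1]<60)&(h[y0:y1,x0:x1,2]>80))[:,::-1]+[x0,y0]
    print(n,len(m),m.min(0),m.max(0),"bottom row mean x",m[m[:,1]>=m[:,1].max()-1].mean(0))
```

```text
(602, -22.5) lid front-left top [[234.46881116 237.74199944]] crop obs [235.66666666666666, 238.33333333333331]
0 top [[261.9, 248.3], [344.0, 260.0]] side [[282.1, 222.8], [310.1, 259.2]]
0.2 top [[261.4, 251.1], [343.6, 262.9]] side [[279.8, 223.1], [307.6, 259.7]]
0.4 top [[260.9, 253.8], [343.2, 265.7]] side [[277.5, 223.0], [305.1, 259.7]]
(606, -22.5) lid front-left top [[234.5531828  236.13484065]] crop obs [235.66666666666666, 238.33333333333331]
0 top [[262.0, 246.7], [344.0, 258.5]] side [[283.3, 222.4], [311.3, 258.8]]
0.2 top [[261.5, 249.6], [343.6, 261.4]] side [[281.0, 222.8], [308.8, 259.3]]
0.4 top [[260.9, 252.2], [343.3, 264.1]] side [[278.7, 222.7], [306.4, 259.2]]
topL 169 [250 241] [270 251] bottom row mean x [264.  250.4]
sideL 120 [278 207] [285 226] bottom row mean x [283.    225.375]
sideR 161 [305 242] [314 264] bottom row mean x [311.71428571 263.42857143]
```

```bash
python3 -c "
from station import *
print(finish_job())"
```

```text
the job is handed in; nothing more can be done
None
```

The job is handed in at about 28.7 s of the 72 s allowed. The screwdriver and the middle tape are back in their beds, the lid is shut and both latches are pressed down.

**What I did**
- **Screwdriver:** the first grip closed on air, because the fingers are slower than I had allowed for. The driver did not move, and the second grip held. Pictures showed it in its bed with the blade in the slot.
- **Tape:** I took the middle-sized one; it measured 53–54 mm across in the jaws. It went in below the rib tops without resistance, hook towards the front, and showed in the bay afterwards.
- **Lid:** I pushed it over and down slowly. It came to a hard stop at 70 mm height with 22 N on it, and the picture shows it shut.
- **Latches:** I pressed each down and then in until it stopped firmly, left at 14 N and right at 12 N.

**Last checks**
- The last picture shows both latches down, the robot clear of everything, and nothing else looking moved.
- **Case position:** this disagreed by about 3–6 mm in x between the rim, the bed ribs and the latch contact. I corrected the tape by +3.5 mm; the driver still fitted within its clearance.
- **Left latch:** its lower edge in the top view sits about 1 px further out than a flat plate predicts, which would mean about 0.1–0.2 rad. The hard stop, equal for both latches, says flat. I took the pixel to be the bright lip at the free end, which I did not confirm.
- I viewed 13 pictures against the budget of 10.

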